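# Pull the spring clip off the turntable spindle

## Robot

A 6-joint arm with a two-finger parallel gripper is mounted at the origin on the work surface. World frame = base frame: x ahead of the robot, y to its left, z up, the work surface at z = 0. Lengths are in m, angles in rad, forces in N, time in s.
With the tool pointing down it reaches from about 0.325 to 1 m from the base axis. Payload 5.1 kg.
Tool frame: the origin (TCP) lies midway between the tips of the shut fingers; the grasp point (between the pads) lies 19 mm behind it; z points along the fingers, y is the direction in which the jaws open and shut (so a half turn about z gives the same grasp; the last joint's range is limited). The gripper opens to 85 mm and grips with 20 to 120 N. Pads are 22 mm wide; open, the fingers measure 114 mm over their backs; the gripper's body (76 mm by 85 mm) begins 54 mm behind the grasp point. The pads swing forward as they close: fully open they stand 13 mm farther back than shut.
Start: joints at [-1.316, 0.124, 1.65, -0, 1.367, -0.083], TCP at [0.215, -0.613, 0.231] pointing down, gripper open.
Joint ranges: [-2.61, 2.61], [-1.02, 2.33], [0.03, 2.71], [-1.35, 4.49], [0.32, 2.68], [-2.91, 2.91]. Speed limits (rad/s): [2.57, 2.57, 3.14, 3.14, 3.14, 3.14].

## Interface

Orientations are given as a unit quaternion [x, y, z, w].
In Python, from plant import monitor, get_image, get_calibration, close_job gives the robot as it stands.
- The arm moves only by the tool play_rows, never from a script. Its arguments are lists of equal length, an entry for each row: "xyz": the shift along the tool's x, y, z in cm, a list of three; "turn": the turn about the tool's z in degrees; "fingers": the gripper's target within -1 to 1 (fully open at 1, half-way at 0, shut at -1). In form: {"xyz": [[tx, ty, tz], ...], "turn": [turn, ...], "fingers": [fingers, ...]}. A call has exactly 10 rows; each row is the pose to reach, as a shift and turn from the pose commanded when the call began, along the tool's axes at that moment; what a row does not reach only later rows make up. A row lasts 1/12 s, in which the tool goes at most 41.7 mm and 7.16 degrees, less where a joint would pass 70% of its speed; a pose out of reach is approached as far as the arm can. A call with a gripper value outside its range is refused whole. The fingers move at their own pace and stop on an object; "newtons" is the grip in N (left out, the last holds). Time passes only in rows, so rows that repeat a pose let the fingers close, or fill a call up. It gives the time, the measured TCP pose, the force and the opening at its end, in the units of the state.
- monitor.read_state(): the state, without advancing time (a new reading comes with each control period).
- get_image(name): name is "scene" or "top" or "wrist"; returns the picture (384x512x3 uint8, red, green, blue); there is no depth.
- get_calibration(name): a dict with "fx", "fy", "cx", "cy" (pixels), "camera_from_world" (4x4, takes a point from world to camera coordinates); the wrist camera has in their place "mount" (4x4, takes a point from camera to tool coordinates, whose origin is the TCP and whose axes are the flange's). Camera axes: x right, y up, looking along -z (the intrinsics and any distortion apply to the point x, -y, -z); pixel columns grow to the right and rows downward; lengths in m; the calibration is good to about 2 mm. A picture is of the moment at which its call begins: read the wrist's pose just before it. get_calibration takes no time and is no camera call.
- close_job(): hands the job in, once; it reports no verdict.
The state is a dict: "time_s": time; "qpos": joint angles; "dq": joint speeds; "tau": joint torques, N m; "tcp_pos": TCP position; "tcp_rot": TCP orientation; "contact_force": force on the tool from outside, world axes, zero at the start; "moment": the same for the moment, N m; "grip_width": finger opening in m.
Only numpy, scipy, OpenCV 4.12 (cv2) and the standard library are available. Lean on these libraries where they do the work, as an engineer would, in place of code of your own. Each camera call takes 0.05 s, during which the arm holds its last target.

## Task

The turntable tray has to come off for washing: draw the hooked pick out of its slot in the dish rack by its steel neck, set it down on the open table standing on its handle, and take it again by the black handle. Put its hook in the eye of the red spring clip and pull the clip out of the spindle's groove; keep your fingers off the clip while it is still on the spindle. Then put the pick back on the table, standing on its handle, and lay the clip flat in the middle of the blue spot on the tray, without letting the tray turn or disturbing the tumbler, the funnel or the plates.

Things in the scene. Friction and masses are not known exactly. Their poses are not given: they have to be found in the camera images.
- pick_handle (a point): Middle of the pick's black handle with orange stripes: a block 100 long (x) x 24 wide x 34 high; this point is 17 above its underside. x points from handle to hook, z up. A steel neck (10 wide, 10 high) runs on for 91 along +x and ends in a hook. The loose pick (about 100 g) stands steadily by itself on the handle's flat underside, the hook pointing down, its tip 2 above what it stands on.
- pick_neck (a point): Middle of the pick's steel neck, where it can be taken first: 90 ahead of and 12 above pick_handle; neck 10 wide, 10 high, 32 to 38 clear of the lane's open end here at the start. Same axes as pick_handle.
- pick_hook (a point): Lowest point of the pick's hook, 137 ahead of and 15 below pick_handle. The hook is a straight round pin, 6 in diameter, pointing down, its free length 22 from the neck's underside to this tip.
- clip_eye (a point): Centre of the pull eye of the red spring clip (40 g, 7 thick, level; point half-way up). The clip is 50 long (x), 30 wide. The eye is a rigid frame 22 wide (y), hole 16 (x) x 14 (y) right through, its middle 27 from the spindle axis while on. x points outward: the clip comes off along +x only, at 5 to 10 N; the jaws snap past the shaft after about 10 of travel; off the boss after 26, it drops 16 to the tray.
- clip_mid (a point): Middle of the clip's length, half-way up its thickness: 13 from clip_eye towards the jaws. 14 from the spindle's axis while the clip is on. Same axes as clip_eye.
- spindle_groove (a point): On the axis of the turntable's fixed upright spindle, at the groove's lower face, 48 above the table. Below is a round boss 32 in diameter, down to the tray; the clip sits in the groove (shaft 16 in diameter, gap 9.5 high) under a collar 24 in diameter; the spindle ends 40 above this point.
- tray_mark (a point): Centre of the blue spot, 52 in diameter, on top of the round wooden tray (240 in diameter, top 32 above the table), 82 from the spindle's axis. The tray turns freely about the spindle at a light touch.
- tray (a joint): Angle of the tray about the spindle, rad, growing anticlockwise from above.
- rack: White dish rack fixed on the table, 300 (x) x 220 (y), holding plates and a pot lid up to 195 high and a wooden spoon; origin at the centre of its underside. The pick's handle starts in a lane along y, centred at x = -100: floor 16 above the table, walls 5 thick, 34 apart, up to 75 above the table, closed behind, open end at y = +105, out of which the neck and hook stick.
- plate_green: Green melamine plate, 170 in diameter, standing in a rack slot; origin at its lowest edge. Leave it alone.
- plate_cream: Cream melamine plate, same size, in the next slot. Leave it alone.
- tumbler: Glass tumbler standing on the tray, 66 in diameter, 85 high; origin at the centre of its underside. Leave it alone.
- funnel: Yellow plastic funnel standing mouth down on the tray, 72 in diameter, 75 high; origin at the centre of its underside. Leave it alone.

How it is judged:
On the way, in this order (a step that is already met when the one before it is completed fails the run):
1. the pick has been drawn from the rack and stands on the table on its handle, let go (height (world z) of pick_handle below 0.021 m and angle between pick_handle's own z axis and vertical below 0.1 rad and contact force between the fingers and pick below 0.2 N), for 0.2 s.
2. held by its handle, the pick pulls at the clip on the spindle (distance between the grasp point and pick_handle below 0.05 m and contact force between the fingers and pick above 1 N and contact force between pick and clip above 1.5 N and horizontal distance between clip_mid and spindle_groove below 0.022 m), for 0.02 s.
3. the clip is off the spindle, and the fingers have not taken it yet (horizontal distance between clip_mid and spindle_groove above 0.031 m and contact force between the fingers and clip below 0.2 N).
4. the pick stands on the table on its handle again, let go (all of step 1), for 0.2 s.
At the end, for the whole second after the job is handed in: The clip lies flat on the tray with its middle within 14 mm of the blue spot's centre, the pick stands on the table on its handle, both let go and at rest, and the blue spot is within 20 mm of where it was (horizontal distance between clip_mid and tray_mark below 0.014 m and height (world z) of clip_mid between 0.032 and 0.039 m and height (world z) of clip_eye between 0.032 and 0.039 m and linear speed of each of clip, pick below 0.02 m/s and height (world z) of pick_handle below 0.021 m and angle between pick_handle's own z axis and vertical below 0.1 rad and distance of tray_mark from where it was at the start of the episode below 0.02 m); the robot touches nothing.
It fails at once if fingers on the clip while it is on the spindle (contact force between the fingers and clip above 0.5 N and horizontal distance between clip_mid and spindle_groove below 0.022 m).
It fails at once if the tray turned: its blue spot moved more than 25 mm (distance of tray_mark from where it was at the start of the episode above 0.025 m).
It fails at once if tumbler or funnel moved more than 25 mm or tipped (distance of any of tumbler, funnel from where it was at the start of the episode above 0.025 m or angle between any of tumbler, funnel's own z axis and vertical above 0.3 rad).
It fails at once if a plate moved more than 30 mm (distance of any of plate_green, plate_cream from where it was at the start of the episode above 0.03 m).
It also fails if it takes over 72 s, if anything falls off the work surface, if the arm or the gripper's body presses on something with over 40 N, if the wrist force passes 120 N, or if a joint passes its speed limit or range.

## Working session

There is one attempt and no reset: what is moved stays moved. The work goes in short steps, Python scripts to look and compute and a tool call to move; the robot and the scene stay as the last step left them, time stands still between calls to the robot, and variables do not carry over. Pictures are saved under pics/ and viewed, and the job is handed in when it is done.

Besides the shell and the picture viewer there is one more tool, called in YAML: its name, and indented under it one key for each argument. play_rows: Moves the arm, as the interface text tells. Its arguments: {"type":"object","properties":{"xyz":{"type":"array","items":{"type":"array","items":{"type":"number"}}},"turn":{"type":"array","items":{"type":"number"}},"fingers":{"type":"array","items":{"type":"number"}},"newtons":{"type":"number"}},"required":["xyz","turn","fingers"]}

```bash
ls; mkdir -p pics
python3 - <<'E'
from plant import monitor, get_image, get_calibration
import cv2,numpy as np
np.set_printoptions(precision=4,suppress=True)
s=monitor.read_state();print(s)
for n in ["scene","top","wrist"]:
    im=get_image(n);cv2.imwrite(f"pics/{n}0.png",im[:,:,::-1]);print(n,get_calibration(n))
E
```

```text
pics
{'time_s': 0.0, 'qpos': array([-1.3156,  0.1245,  1.6517, -0.    ,  1.3675, -0.0826]), 'dq': array([-0.0004, -0.0008, -0.0003,  0.001 ,  0.0007,  0.    ]), 'tau': array([  0.0001, -42.3617, -36.5449,  -0.0001,   0.007 ,  -0.    ]), 'tcp_pos': array([ 0.2152, -0.6127,  0.23  ]), 'tcp_rot': array([ 0.9858,  0.1681, -0.0001, -0.0011]), 'contact_force': array([-0.0175, -0.218 ,  0.1619]), 'moment': array([-0.0481,  0.0513, -0.0218]), 'grip_width': 0.08539620810384856}
scene {'fx': 480.08856268341145, 'fy': 480.08856268341145, 'cx': 248.4057477361606, 'cy': 188.6993157496443, 'camera_from_world': array([[ 0.5023,  0.8647,  0.0007, -0.2415],
       [-0.7268,  0.4218,  0.5421,  0.3416],
       [ 0.4684, -0.2728,  0.8403, -1.3764],
       [ 0.    ,  0.    ,  0.    ,  1.    ]])}
top {'fx': 390.9011169309865, 'fy': 390.9011169309865, 'cx': 250.8709310348521, 'cy': 197.95711393978615, 'camera_from_world': array([[-0.0017, -0.9998,  0.0219, -0.0357],
       [ 0.992 ,  0.0011,  0.1266, -0.5429],
       [-0.1266,  0.022 ,  0.9917, -0.977 ],
       [ 0.    ,  0.    ,  0.    ,  1.    ]])}
wrist {'fx': 298.71236701198546, 'fy': 298.71236701198546, 'cx': 254.35573260788064, 'cy': 194.82354234820286, 'mount': array([[-0.0007,  0.9537,  0.3008,  0.078 ],
       [ 1.    ,  0.0005,  0.0007, -0.0001],
       [ 0.0005,  0.3008, -0.9537, -0.142 ],
       [ 0.    ,  0.    ,  0.    ,  1.    ]])}
```

View pics/scene0.png

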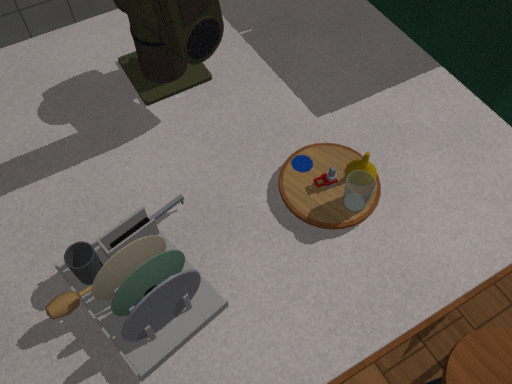

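View pics/top0.png

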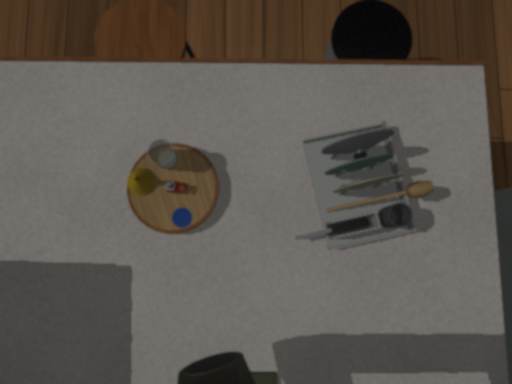

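View pics/wrist0.png

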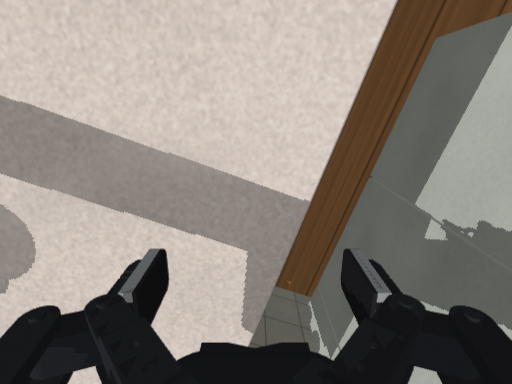

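The scene shows the tray at about (330,185) with a red clip at (325,180) and the blue spot at (302,163). The pick's neck and hook are at about (165,212). Next I'll set up helpers and zoom in.

```bash
cat > h.py <<'E'
from plant import monitor, get_image, get_calibration
import cv2,numpy as np
from scipy.spatial.transform import Rotation as R
np.set_printoptions(precision=4,suppress=True)
def c2w(n,s=None):
    c=get_calibration(n)
    if n=="wrist":
        s=s or monitor.read_state()
        T=np.eye(4);T[:3,:3]=R.from_quat(s['tcp_rot']).as_matrix();T[:3,3]=s['tcp_pos'];return T@c['mount'],c
    return np.linalg.inv(c['camera_from_world']),c
def ray(n,u,v,s=None):
    T,c=c2w(n,s)
    d=np.array([(u-c['cx'])/c['fx'],-(v-c['cy'])/c['fy'],-1.])
    return T[:3,3],T[:3,:3]@d
def onz(n,u,v,z,s=None):
    o,d=ray(n,u,v,s);return o+d*(z-o[2])/d[2]
def tri(rays):
    A=np.zeros((3,3));b=np.zeros(3)
    for o,d in rays:
        d=d/np.linalg.norm(d);P=np.eye(3)-np.outer(d,d);A+=P;b+=P@o
    x=np.linalg.solve(A,b)
    return x,[np.linalg.norm(np.cross(x-o,d/np.linalg.norm(d))) for o,d in rays]
def proj(n,p,s=None):
    T,c=c2w(n,s);q=np.linalg.inv(T)@np.append(p,1);return c['cx']+c['fx']*q[0]/-q[2],c['cy']+c['fy']*q[1]/q[2]
def snap(n,name):
    s=monitor.read_state();im=get_image(n)[:,:,::-1].copy();cv2.imwrite(f"pics/{name}.png",im);return im,s
def crop(im,x0,y0,x1,y1,k,name):
    c=cv2.resize(im[y0:y1,x0:x1],None,fx=k,fy=k,interpolation=cv2.INTER_CUBIC);cv2.imwrite(f"pics/{name}.png",c)
E
python3 - <<'E'
from h import *
s=cv2.imread("pics/scene0.png");t=cv2.imread("pics/top0.png")
a=cv2.resize(s[130:240,265:395],None,fx=5,fy=5,interpolation=2);cv2.imwrite("pics/s_tray.png",a)
crop(s,90,180,220,280,5,"s_pick");crop(t,115,130,235,240,5,"t_tray");crop(t,280,180,420,260,5,"t_pick")
for n,im in(("scene",s),("top",t)):
    h=cv2.cvtColor(im,cv2.COLOR_BGR2HSV)
    for nm,lo,hi,z in(("blue",(110,120,60),(130,255,255),.032),):
        m=cv2.inRange(h,lo,hi);ys,xs=np.nonzero(m);print(n,nm,len(xs),xs.mean(),ys.mean(),onz(n,xs.mean(),ys.mean(),z))
    m=cv2.inRange(h,(0,150,60),(6,255,255))|cv2.inRange(h,(172,150,60),(180,255,255));ys,xs=np.nonzero(m);print(n,"red",len(xs),xs.mean(),ys.mean(),xs.min(),xs.max(),ys.min(),ys.max(),onz(n,xs.mean(),ys.mean(),.053))
E
```

```text
scene blue 99 302.95959595959596 162.57575757575756 [0.4918 0.1458 0.032 ]
scene red 133 323.6390977443609 180.37593984962405 314 337 173 186 [0.5695 0.1487 0.053 ]
top blue 255 181.58039215686276 217.17254901960786 [0.4932 0.1423 0.032 ]
top red 58 179.58620689655172 187.9655172413793 174 186 182 192 [0.5659 0.1457 0.053 ]
```

View pics/s_tray.png

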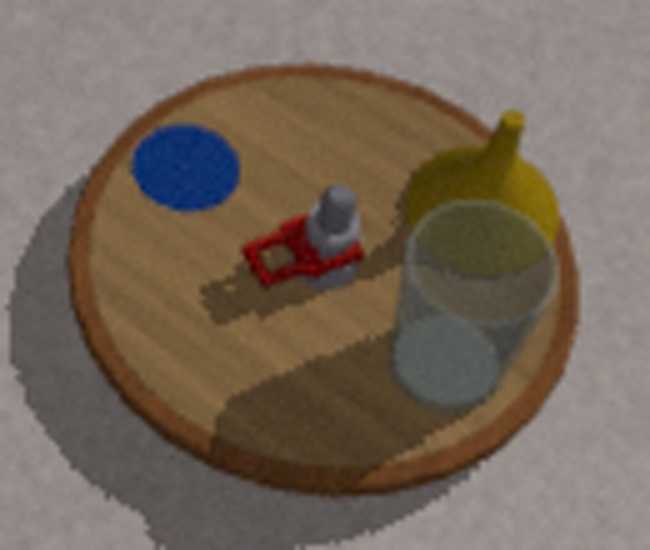

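View pics/s_pick.png

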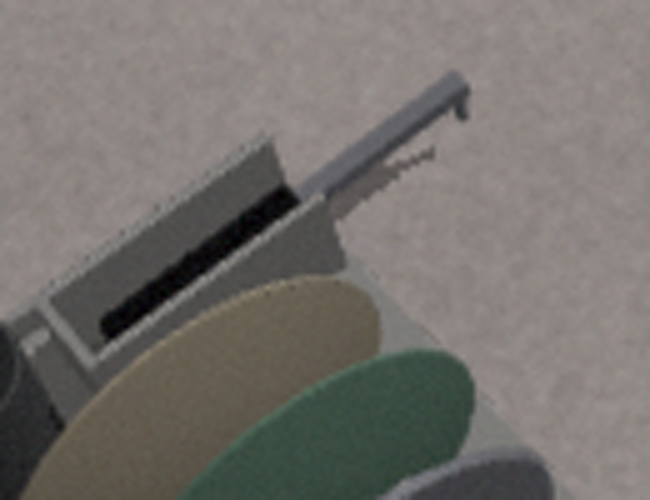

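View pics/t_tray.png

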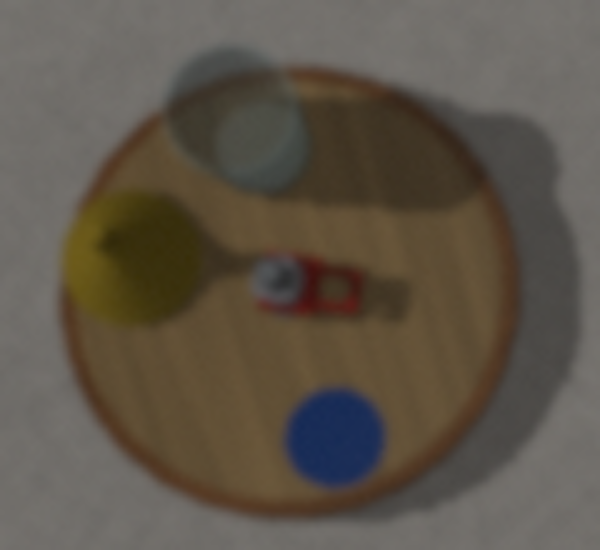

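View pics/t_pick.png

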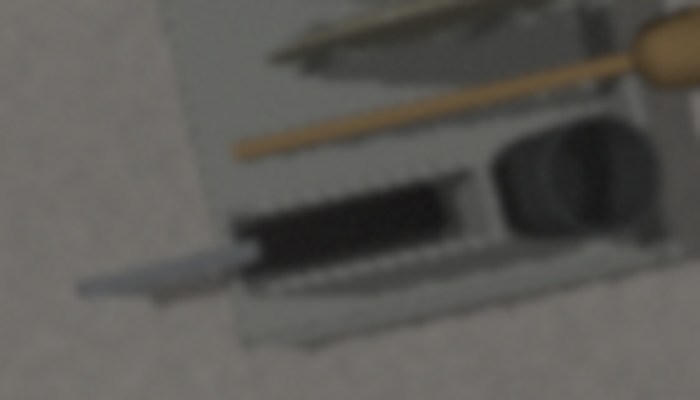

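The spot and clip come out the same from both views to within 4 mm. The pick's neck and hook point roughly along +y. I'll work out rough pick positions now.

Run:
```python
from h import *
print("hookend tri",tri([ray("top",296.5,237.5),ray("scene",182.5,196.5)]))
print("neck exit top",onz("top",330,231,.05),"scene",onz("scene",153,217.5,.05))
print("spindle top tri",tri([ray("top",171,185.5),ray("scene",333,170)]))
# lane wall outer corners at z .075
print("lane walls z.075 scene", onz("scene",143.5,208,.075),onz("scene",155,219,.075),onz("scene",100,241,.075),onz("scene",109,252,.075))
print("funnel tip",tri([ray("top",137,178),ray("scene",367.5,153.5)]))
print("tumbler base scene",onz("scene",354.5,203,.032),onz("top",168,159,.032))
s=monitor.read_state();print(R.from_quat(s['tcp_rot']).as_matrix())
```

```text
hookend tri (array([ 0.4408, -0.1507,  0.0453]), [np.float64(0.0005246666162595675), np.float64(0.0005246666162596463)])
neck exit top [ 0.4568 -0.2359  0.05  ] scene [ 0.4605 -0.2309  0.05  ]
spindle top tri (array([0.5695, 0.1655, 0.0815]), [np.float64(0.003600772672425387), np.float64(0.0036007726724253284)])
lane walls z.075 scene [ 0.4435 -0.2412  0.075 ] [ 0.481  -0.2309  0.075 ] [ 0.4716 -0.3511  0.075 ] [ 0.5046 -0.3441  0.075 ]
funnel tip (array([0.5841, 0.2437, 0.1075]), [np.float64(0.004832728174548677), np.float64(0.004832728174548762)])
tumbler base scene [0.6459 0.1844 0.032 ] [0.6458 0.1809 0.032 ]
[[ 0.9435  0.3314 -0.0004]
 [ 0.3314 -0.9435  0.0016]
 [ 0.0001 -0.0017 -1.    ]]
```

play_rows:
  xyz:
    - [1.8,-1.6,-0.2]
    - [5.4,-4.7,-0.6]
    - [9,-7.8,-1]
    - [12.6,-10.9,-1.4]
    - [16.2,-14,-1.8]
    - [19.8,-17.2,-2]
    - [22.8,-19.8,-2]
    - [25.2,-21.9,-2]
    - [27,-23.4,-2]
    - [27,-23.4,-2]
  turn: [-3.5,-9,-15,-21,-28,-35,-42,-49,-55,-60]
  fingers: [1,1,1,1,1,1,1,1,1,1]

```text
time_s: 0.98
tcp_pos: [0.3951, -0.2976, 0.2513]
tcp_rot: [0.766, 0.643, 0.001, -0.0]
contact_force: [-0.8, -0.9, 0.7]
grip_width: 0.0854
```

Run:
```python
from h import *
s=monitor.read_state();M=R.from_quat(s['tcp_rot']).as_matrix();print(s['time_s'],s['tcp_pos'],s['qpos']);print(np.degrees(np.arctan2(M[1,0],M[0,0])))
print(M.T@(np.array([.451,-.199,.25])-s['tcp_pos']))
```

```text
0.9833 [ 0.3951 -0.2976  0.2513] [-0.7557 -0.2402  1.9648  0.0027  1.4174 -0.582 ]
80.02604708616755
[0.1068 0.038  0.0016]
```

play_rows:
  xyz:
    - [1,0.3,0]
    - [3,1,0]
    - [5.5,1.9,0]
    - [8,2.8,0]
    - [9.8,3.5,0]
    - [10.5,3.7,0]
    - [10.5,3.7,0]
    - [10.5,3.7,0]
    - [10.5,3.7,0]
    - [10.5,3.7,0]
  turn: [-3,-8,-14,-19,-22,-23,-23,-23,-23,-23]
  fingers: [1,1,1,1,1,1,1,1,1,1]

```text
time_s: 1.82
tcp_pos: [0.4479, -0.2075, 0.2513]
tcp_rot: [0.628, 0.779, -0.0, -0.0]
contact_force: [-1.0, 0.3, -0.0]
grip_width: 0.0854
```

Run:
```python
from h import *
im,s=snap("wrist","w1");M=R.from_quat(s['tcp_rot']).as_matrix();print(s['time_s'],s['tcp_pos']);print(M)
```

```text
1.8167 [ 0.4479 -0.2075  0.2513]
[[-0.2122  0.9772 -0.0002]
 [ 0.9772  0.2122 -0.0002]
 [-0.0001 -0.0003 -1.    ]]
```

View pics/w1.png

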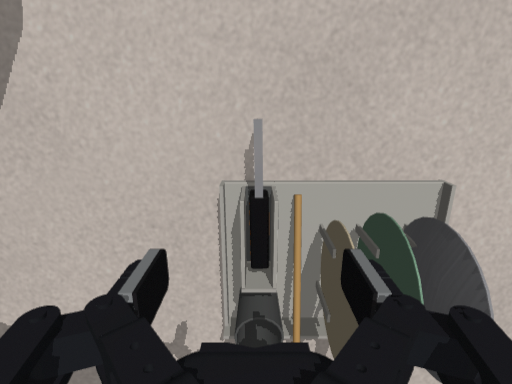

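The wrist view shows the neck running almost straight up the image, from the handle at about (259,195) to the hook end at about (258,119).

Run:
```python
from h import *
im=cv2.imread("pics/w1.png");s=monitor.read_state();M=R.from_quat(s['tcp_rot']).as_matrix()
crop(im,215,100,305,280,4,"w1c")
P=lambda u,v,z:M.T@(onz("wrist",u,v,z,s)-s['tcp_pos'])
g=im.astype(int)
for v in (125,140,155,170,185): print(v,im[v,246:270].tolist()[::1] if v==140 else "", )
for n,u,v,z in(("hookend",258,119,.05),("neck/handle",259,195,.05),("handle rear",259.5,268,.05),("rack front L",222,182,.016),("lane end L",246,188,.075)):
  print(n,P(u,v,z),onz("wrist",u,v,z,s))
```

```text
125 
140 [[161, 168, 178], [160, 167, 177], [162, 169, 178], [159, 166, 176], [132, 138, 146], [116, 122, 129], [116, 121, 128], [118, 122, 128], [131, 130, 131], [132, 131, 132], [131, 130, 132], [131, 130, 132], [131, 130, 131], [131, 130, 131], [131, 130, 131], [132, 131, 133], [142, 144, 148], [161, 168, 178], [159, 167, 176], [157, 165, 174], [156, 163, 172], [157, 164, 174], [157, 164, 173], [156, 163, 172]]
155 
170 
185 
hookend [0.0578 0.005  0.2013] [ 0.4405 -0.15    0.05  ]
neck/handle [-0.0311  0.0065  0.2013] [ 0.4608 -0.2366  0.05  ]
handle rear [-0.1311  0.0075  0.2013] [ 0.483 -0.334  0.05 ]
rack front L [-0.024  -0.0414  0.2353] [ 0.4125 -0.2398  0.016 ]
lane end L [-0.0151 -0.0084  0.1763] [ 0.4429 -0.224   0.075 ]
```

View pics/w1c.png

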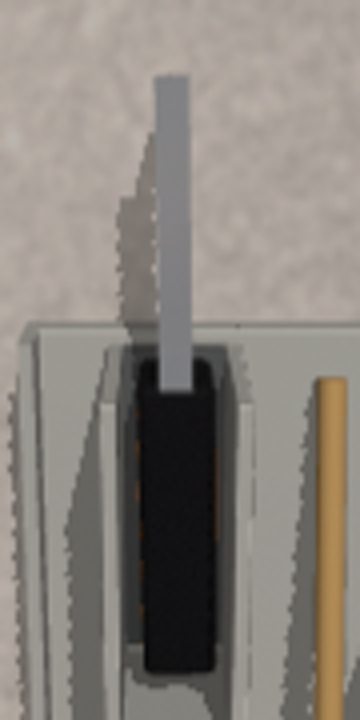

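Run:
```python
from h import *
s=monitor.read_state();M=R.from_quat(s['tcp_rot']).as_matrix()
x,e=tri([ray("top",327.5,210.5),ray("wrist",298,197,s)]);print(x,e,M.T@(x-s['tcp_pos']))
```

```text
[ 0.5106 -0.2339  0.0343] [np.float64(0.0004536373229256361), np.float64(0.00045363732292567053)] [-0.0391  0.0557  0.217 ]
```

play_rows:
  xyz:
    - [0.3,0.2,2]
    - [0.7,0.4,5.5]
    - [1,0.6,9]
    - [1,0.6,12.5]
    - [1,0.6,16]
    - [1,0.6,19]
    - [1,0.6,21]
    - [1,0.6,22.3]
    - [1,0.6,22.9]
    - [1,0.6,22.9]
  turn: [-0.5,-1,-1,-1,-1,-1,-1,-1,-1,-1]
  fingers: [1,1,1,1,1,1,1,1,1,1]

```text
time_s: 2.7
tcp_pos: [0.4508, -0.1955, 0.0208]
tcp_rot: [0.621, 0.784, -0.0, -0.002]
contact_force: [0.6, 1.0, -0.0]
grip_width: 0.0856
```

Run:
```python
from h import *
snap("wrist","w2");im,s=snap("scene","s2");crop(im,90,100,250,220,5,"s2c")
```

```text
(no output)
```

View pics/w2.png

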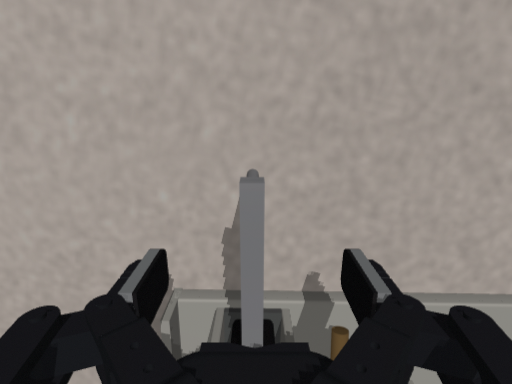

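View pics/s2c.png

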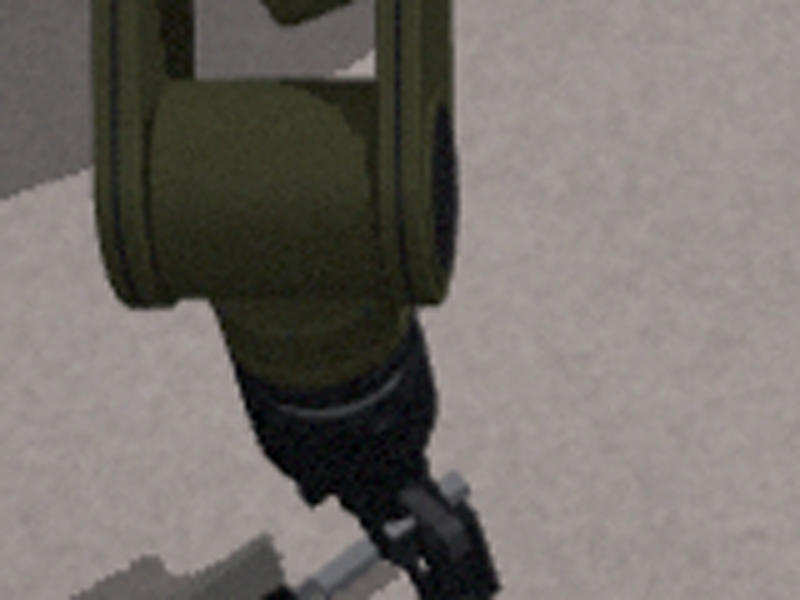

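The neck at column 252 lies midway between the fingers at columns 165 and 342, so I'll close.

play_rows:
  xyz:
    - [0,0,0]
    - [0,0,0]
    - [0,0,0]
    - [0,0,0]
    - [0,0,0]
    - [0,0,0]
    - [0,0,0]
    - [0,0,0]
    - [0,0,0]
    - [0,0,0]
  turn: [0,0,0,0,0,0,0,0,0,0]
  fingers: [-1,-1,-1,-1,-1,-1,-1,-1,-1,-1]
  newtons: 80

```text
time_s: 3.63
tcp_pos: [0.4522, -0.1956, 0.0226]
tcp_rot: [0.62, 0.785, 0.0, 0.0]
contact_force: [-0.5, 1.0, 2.2]
grip_width: 0.0087
```

play_rows:
  xyz:
    - [0,0,-0.4]
    - [0,0,-0.9]
    - [0,0,-1]
    - [0.8,0,-1]
    - [2,0,-1]
    - [3.5,0,-1]
    - [5,0,-1]
    - [6.5,0,-1]
    - [7.5,0,-1]
    - [8,0,-1]
  turn: [0,0,0,0,0,0,0,0,0,0]
  fingers: [-1,-1,-1,-1,-1,-1,-1,-1,-1,-1]

```text
time_s: 4.47
tcp_pos: [0.4325, -0.1156, 0.0318]
tcp_rot: [0.619, 0.785, -0.0, -0.001]
contact_force: [0.3, 0.1, -1.4]
grip_width: 0.0083
```

Run:
```python
from h import *
snap("wrist","w3");im,s=snap("scene","s3");crop(im,90,130,250,250,5,"s3c")
```

```text
(no output)
```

View pics/w3.png

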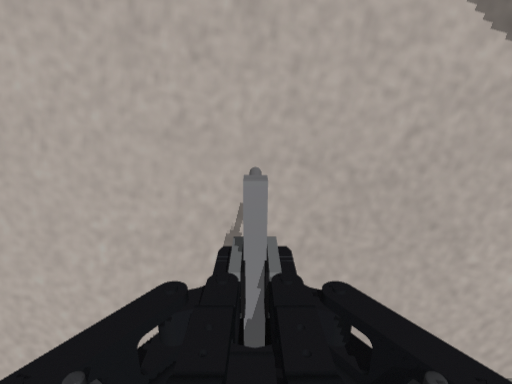

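View pics/s3c.png

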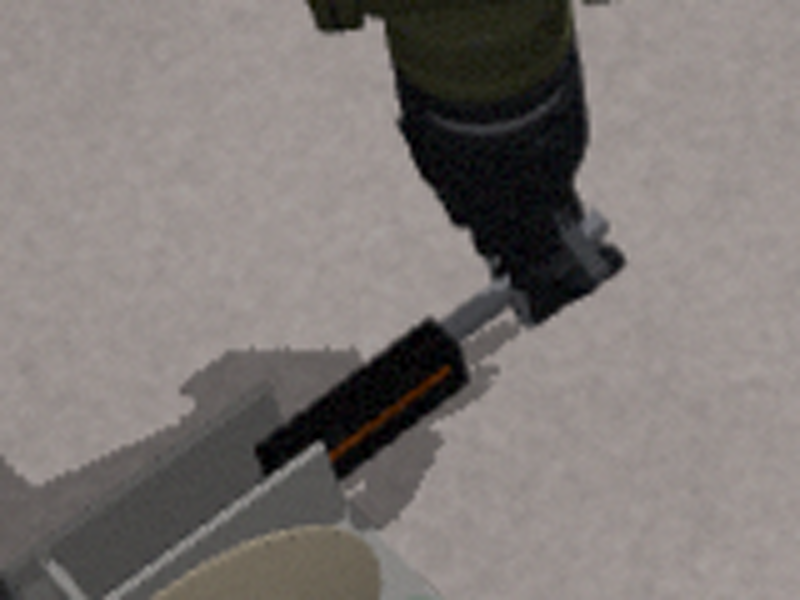

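play_rows:
  xyz:
    - [1,0,0]
    - [3,0,0]
    - [5,0,0]
    - [7,0,0]
    - [8.5,0,0.2]
    - [9,0,0.8]
    - [9,0,1.5]
    - [9,0,2.1]
    - [9,0,2.5]
    - [9,0,2.6]
  turn: [0,0,0,0,0,0,0,0,0,0]
  fingers: [-1,-1,-1,-1,-1,-1,-1,-1,-1,-1]

```text
time_s: 5.4
tcp_pos: [0.4128, -0.0304, 0.006]
tcp_rot: [0.621, 0.784, -0.0, -0.001]
contact_force: [-3.7, 3.1, 9.3]
grip_width: 0.0086
```

Run:
```python
from h import *
im,s=snap("scene","s4");crop(im,110,100,270,220,5,"s4c");print(s['contact_force'])
```

```text
[-3.7299  3.0931  9.3028]
```

View pics/s4c.png

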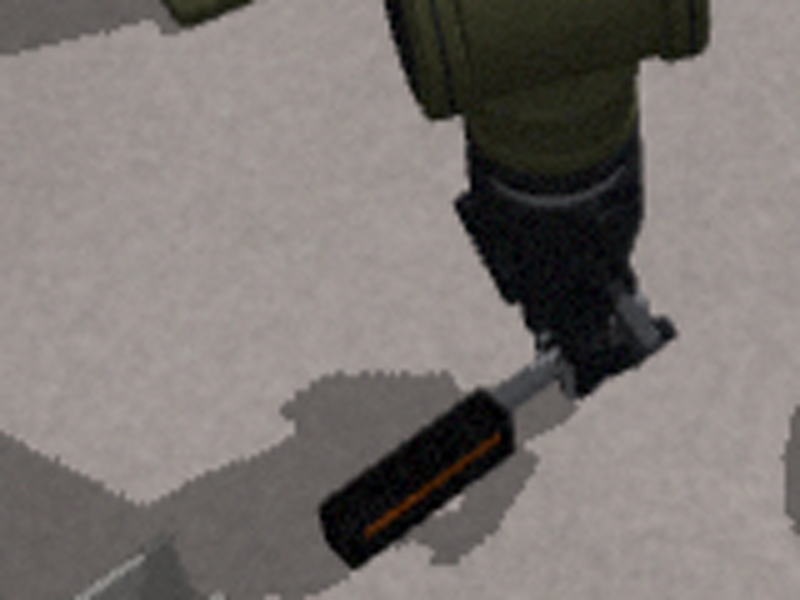

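The pick is on the table with about 9 N upward on the tool, so I'll let it go.

play_rows:
  xyz:
    - [0,0,0]
    - [0,0,0]
    - [0,0,0]
    - [0,0,0]
    - [0,0,0]
    - [0,0,0]
    - [0,0,0]
    - [0,0,-1]
    - [0,0,-3]
    - [0,0,-5]
  turn: [0,0,0,0,0,0,0,0,0,0]
  fingers: [1,1,1,1,1,1,1,1,1,1]

```text
time_s: 6.28
tcp_pos: [0.412, -0.03, 0.0567]
tcp_rot: [0.62, 0.785, -0.0, -0.001]
contact_force: [0.7, -0.3, 0.4]
grip_width: 0.0852
```

play_rows:
  xyz:
    - [0,0,-3]
    - [-1,0,-6]
    - [-3,0,-9]
    - [-5,0,-12]
    - [-7,0,-14]
    - [-8.5,0,-15]
    - [-9,0,-15]
    - [-9,0,-15]
    - [-9,0,-15]
    - [-9,0,-15]
  turn: [0,0,0,0,0,0,0,0,0,0]
  fingers: [1,1,1,1,1,1,1,1,1,1]

```text
time_s: 7.12
tcp_pos: [0.4325, -0.1167, 0.2046]
tcp_rot: [0.62, 0.785, -0.0, -0.002]
contact_force: [-0.2, 0.6, 0.4]
grip_width: 0.0852
```

Run:
```python
from h import *
im,s=snap("wrist","w5");print(s['tcp_pos'])
M=R.from_quat(s['tcp_rot']).as_matrix()
print(M)
```

```text
[ 0.4325 -0.1167  0.2046]
[[-0.2316  0.9728 -0.0028]
 [ 0.9728  0.2316  0.0014]
 [ 0.002  -0.0024 -1.    ]]
```

View pics/w5.png

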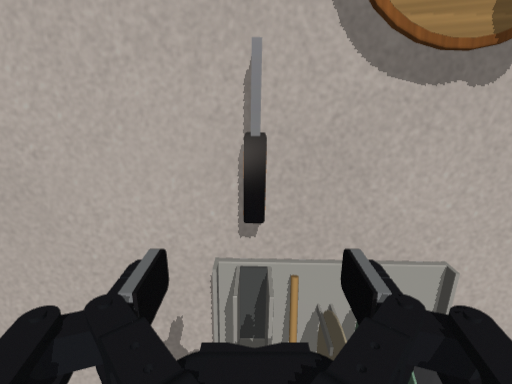

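The pick stands by itself. The handle runs from (255,133) to (254,222), and the neck end is at (257,38).

Run:
```python
from h import *
im=cv2.imread("pics/w5.png");s=monitor.read_state();M=R.from_quat(s['tcp_rot']).as_matrix()
print(s['tcp_pos'],s['qpos'])
P=lambda u,v,z:(M.T@(onz("wrist",u,v,z,s)-s['tcp_pos']),onz("wrist",u,v,z,s))
g=im.max(2)
for v in (150,170,190,210):
    xs=np.nonzero(g[v,235:280]<60)[0]+235;print(v,xs.min(),xs.max())
ys=np.nonzero(g[100:240,256]<60)[0]+100;print(ys.min(),ys.max())
for n,u,v,z in(("neckend",257,38,.034),("front",256,133.5,.034),("rear",254.5,221,.034)):print(n,*P(u,v,z))
```

```text
[ 0.4326 -0.1167  0.2047] [-0.3835 -0.3249  2.1099  0.0003  1.3596 -0.6175]
150 259 265
170 244 264
190 244 264
210 244 263
137 222
neckend [0.1336 0.0035 0.171 ] [0.4046 0.0143 0.034 ]
front [0.045  0.0027 0.1708] [ 0.4243 -0.0721  0.034 ]
rear [-0.0522  0.0011  0.1706] [ 0.4453 -0.167   0.034 ]
```

play_rows:
  xyz:
    - [-0.2,0.1,2]
    - [-0.5,0.2,5]
    - [-0.5,0.2,8.5]
    - [-0.5,0.2,12]
    - [-0.5,0.2,15]
    - [-0.5,0.2,17.5]
    - [-0.5,0.2,19]
    - [-0.5,0.2,19.7]
    - [-0.5,0.2,19.8]
    - [-0.5,0.2,19.8]
  turn: [0.5,1,1,1,1,1,1,1,1,1]
  fingers: [1,1,1,1,1,1,1,1,1,1]

```text
time_s: 8.0
tcp_pos: [0.4366, -0.1217, 0.0082]
tcp_rot: [0.627, 0.779, -0.0, -0.0]
contact_force: [0.8, -0.7, 0.6]
grip_width: 0.0853
```

play_rows:
  xyz:
    - [0,0,0]
    - [0,0,0]
    - [0,0,0]
    - [0,0,0]
    - [0,0,0]
    - [0,0,0]
    - [0,0,0]
    - [0,0,0]
    - [0,0,0]
    - [0,0,0]
  turn: [0,0,0,0,0,0,0,0,0,0]
  fingers: [-1,-1,-1,-1,-1,-1,-1,-1,-1,-1]
  newtons: 80

```text
time_s: 8.83
tcp_pos: [0.4374, -0.1225, 0.0092]
tcp_rot: [0.627, 0.779, 0.0, 0.001]
contact_force: [0.0, 0.4, 6.2]
grip_width: 0.0228
```

Run:
```python
from h import *
im,s=snap("wrist","w6");print(s['tcp_pos'],s['contact_force'],s['grip_width'])
```

```text
[ 0.4374 -0.1225  0.0092] [0.016  0.3596 6.1651] 0.02284802810660439
```

View pics/w6.png

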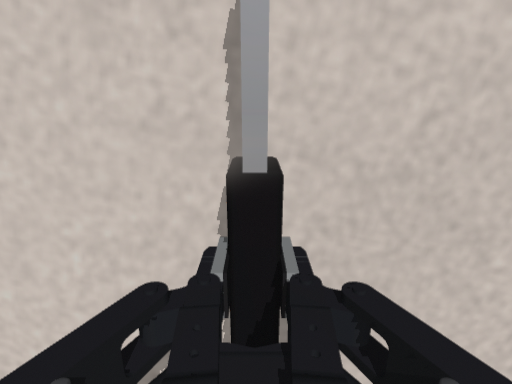

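play_rows:
  xyz:
    - [0,0,-1.5]
    - [0,0,-5]
    - [1,0.6,-8.5]
    - [3,1.9,-12]
    - [6,3.8,-15]
    - [9,5.7,-18]
    - [12,7.6,-20.5]
    - [15,9.5,-22.5]
    - [17.5,11.1,-23]
    - [19,12.1,-23]
  turn: [0,0,2,4,7,10,13,15,16.5,17]
  fingers: [-1,-1,-1,-1,-1,-1,-1,-1,-1,-1]

```text
time_s: 9.72
tcp_pos: [0.5163, 0.0929, 0.2417]
tcp_rot: [0.735, 0.678, 0.003, 0.001]
contact_force: [-0.4, -0.9, -0.6]
grip_width: 0.0229
```

play_rows:
  xyz:
    - [0,0,0]
    - [0,0,0]
    - [0,0,0]
    - [0,0,0]
    - [0,0,0]
    - [0,0,0]
    - [0,0,0]
    - [0,0,0]
    - [0,0,0]
    - [0,0,0]
  turn: [0,0,0,0,0,0,0,0,0,0]
  fingers: [-1,-1,-1,-1,-1,-1,-1,-1,-1,-1]

```text
time_s: 10.55
tcp_pos: [0.5142, 0.0892, 0.2384]
tcp_rot: [0.735, 0.678, 0.0, 0.0]
contact_force: [-0.5, 0.4, -0.9]
grip_width: 0.0228
```

Run:
```python
from h import *
im,s=snap("wrist","w7");print(s['tcp_pos'],s['contact_force'],s['grip_width'],s['qpos']);M=R.from_quat(s['tcp_rot']).as_matrix();print(M)
```

```text
[0.5142 0.0892 0.2384] [-0.461   0.4463 -0.9396] 0.022827129466402515 [ 0.0688 -0.1676  1.925  -0.      1.3841  0.1502]
[[ 0.0813  0.9967  0.0001]
 [ 0.9967 -0.0813 -0.    ]
 [-0.      0.0001 -1.    ]]
```

View pics/w7.png

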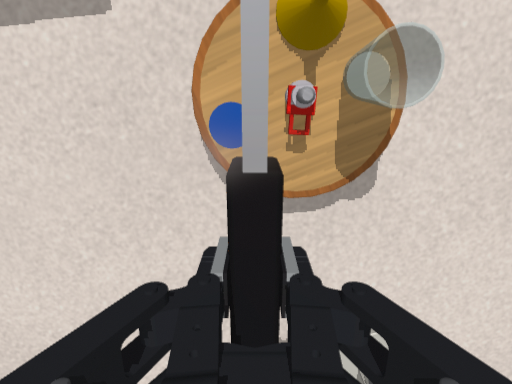

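Run:
```python
from h import *
im=cv2.imread("pics/w7.png");crop(im,270,60,340,150,8,"w7c")
h=cv2.cvtColor(im,cv2.COLOR_BGR2HSV)
m=cv2.inRange(h,(0,170,60),(6,255,255))|cv2.inRange(h,(172,170,60),(180,255,255));m[:, :270]=0;m[150:]=0
ys,xs=np.nonzero(m);print(xs.min(),xs.max(),ys.min(),ys.max())
c,hi=cv2.findContours(m,cv2.RETR_CCOMP,cv2.CHAIN_APPROX_NONE)
for i,k in enumerate(c): print(i,cv2.contourArea(k),cv2.boundingRect(k),hi[0][i],cv2.minAreaRect(k))
```

```text
286 316 85 134
0 3.0 (314, 87, 3, 10) [ 1 -1 -1 -1] ((315.0, 91.5), (9.0, 2.0), 90.0)
1 665.0 (286, 85, 30, 50) [-1  0  2 -1] ((300.1314697265625, 110.36966705322266), (28.774559020996094, 48.40003967285156), 5.440331935882568)
2 211.5 (292, 113, 15, 18) [-1 -1 -1  1] ((299.0, 121.5), (14.0, 17.0), 0.0)
```

View pics/w7c.png

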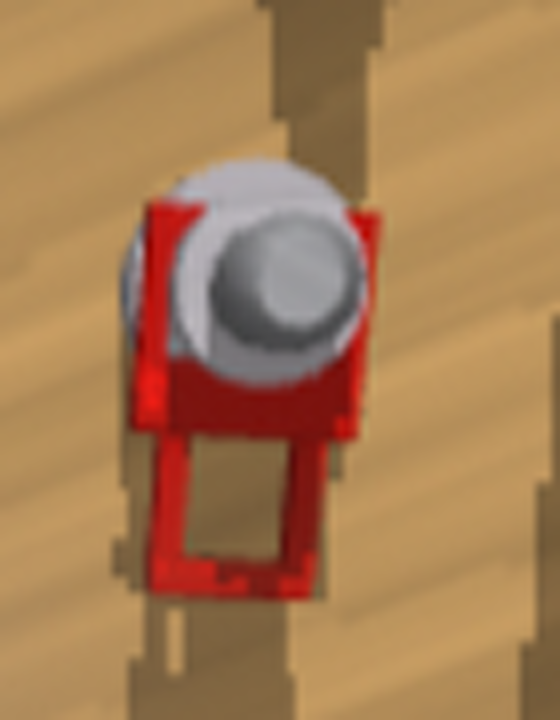

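Run:
```python
from h import *
s=monitor.read_state();M=R.from_quat(s['tcp_rot']).as_matrix()
f=lambda a,b,z:(onz("wrist",270+(a+.5)/8-.5,60+(b+.5)/8-.5,z,s))
z=.055
pts=dict(tipL=(148,205),tipR=(380,213),shL=(135,430),shR=(357,438),endL=(150,593),endR=(312,600),hTL=(190,437),hTR=(290,437),hBL=(183,557),hBR=(280,565))
W={k:f(*v,z) for k,v in pts.items()}
for k,v in W.items(): print(k,v[:2])
tip=(W['tipL']+W['tipR'])/2;sh=(W['shL']+W['shR'])/2;end=(W['endL']+W['endR'])/2
d=end-tip;print("len",np.linalg.norm(d),"dir",np.degrees(np.arctan2(d[1],d[0])),"sh dir",np.degrees(np.arctan2(*(sh-tip)[[1,0]])))
d/=np.linalg.norm(d);print("mid",tip+d*.025,"eye",tip+d*.038, end-d*.012, "spindle",tip+.011*d)
print("spindle top", f(302,290,.088))
im=cv2.imread("pics/w7.png")
# pick: neck base and direction
g=im.astype(int)
for v in (10,40,80,120,160):
    r=im[v,225:285].astype(int);print(v,r[:,0].tolist()[8:50:1]) if v in(10,160) else 0
def P(u,v,zt): # plane at tool z = zt
    o,dd=ray("wrist",u,v,s);return M.T@(o+dd*((s['tcp_pos'][2]-zt)-o[2])/dd[2]-s['tcp_pos'])
print("neck base",P(255.5,172,-.0248),"neck@row0",P(255.3,0,-.0248))
h=cv2.cvtColor(im,cv2.COLOR_BGR2HSV);b=cv2.inRange(h,(110,120,60),(130,255,255));ys,xs=np.nonzero(b);print("blue L extent",xs.min(),ys.min(),ys.max(),onz("wrist",xs.min(),ys.mean(),.032,s))
```

```text
tipL [0.557  0.1787]
tipR [0.5866 0.1753]
shL [0.554  0.1511]
shR [0.583  0.1477]
endL [0.5549 0.1298]
endR [0.5765 0.1271]
hTL [0.5611 0.1496]
hTR [0.5742 0.1485]
hBL [0.5595 0.1342]
hBR [0.5724 0.1321]
len 0.04892122577751767 dir -97.10512827659292 sh dir -96.78831162724964
mid [0.5687 0.1522 0.055 ] eye [0.5671 0.1393 0.055 ] [0.5672 0.1404 0.055 ] spindle [0.5704 0.1661 0.055 ]
spindle top [0.5708 0.1667 0.088 ]
10 [65, 83, 87, 87, 86, 86, 93, 134, 168, 168, 167, 168, 168, 167, 168, 167, 167, 168, 167, 167, 167, 167, 167, 167, 168, 167, 168, 167, 168, 167, 167, 168, 168, 167, 168, 162, 123, 85, 84, 84, 83, 83]
160 [70, 69, 68, 67, 67, 66, 66, 65, 69, 107, 151, 150, 150, 150, 150, 150, 150, 150, 150, 151, 150, 150, 150, 150, 150, 150, 151, 150, 150, 150, 150, 151, 151, 144, 84, 40, 40, 40, 38, 37, 37, 36]
neck base [ 0.0501  0.0013 -0.0248] neck@row0 [ 0.1102  0.0012 -0.0248]
blue L extent 209 102 147 [0.4674 0.1415 0.032 ]
```

Clip eye is at about (0.567, 0.140), its x axis at −97°, and the spindle at (0.5705, 0.1665). I'll hover the hook above the eye first.

play_rows:
  xyz:
    - [-1.5,0.7,0]
    - [-4,2,0]
    - [-6.5,3.3,0]
    - [-8,4.1,0]
    - [-8.2,4.2,2]
    - [-8.2,4.2,5]
    - [-8.2,4.2,8]
    - [-8.2,4.2,11]
    - [-8.2,4.2,13.5]
    - [-8.2,4.2,14.8]
  turn: [0.5,1,2,2.3,2.3,2.3,2.3,2.3,2.3,2.3]
  fingers: [-1,-1,-1,-1,-1,-1,-1,-1,-1,-1]

```text
time_s: 11.43
tcp_pos: [0.5471, 0.0044, 0.0865]
tcp_rot: [0.749, 0.663, -0.002, -0.002]
contact_force: [-0.1, -0.5, -1.9]
grip_width: 0.0225
```

play_rows:
  xyz:
    - [0,0,0]
    - [0,0,0]
    - [0,0,0]
    - [0,0,0]
    - [0,0,0]
    - [0,0,0]
    - [0,0,0]
    - [0,0,0]
    - [0,0,0]
    - [0,0,0]
  turn: [0,0,0,0,0,0,0,0,0,0]
  fingers: [-1,-1,-1,-1,-1,-1,-1,-1,-1,-1]

```text
time_s: 12.27
tcp_pos: [0.5494, 0.0042, 0.0903]
tcp_rot: [0.749, 0.663, 0.0, -0.0]
contact_force: [0.5, 1.0, -1.2]
grip_width: 0.023
```

Run:
```python
from h import *
im,s=snap("scene","s8");print(s['tcp_pos'],s['contact_force'],s['grip_width']);M=R.from_quat(s['tcp_rot']).as_matrix();print(M)
t,_=snap("top","t8");w,_=snap("wrist","w8")
hk=s['tcp_pos']+M@[.137,.001,.0072];print("hook pred",hk)
print(proj("scene",hk),proj("scene",[.567,.140,.0515]),proj("top",hk),proj("top",[.567,.140,.0515]))
a=cv2.resize(im[130:230,270:390],None,fx=6,fy=6,interpolation=2);cv2.imwrite("pics/s8c.png",a)
a=cv2.resize(t[130:240,115:235],None,fx=5,fy=5,interpolation=2);cv2.imwrite("pics/t8c.png",a)
```

```text
[0.5494 0.0042 0.0903] [ 0.4545  0.9849 -1.2338] 0.0230161775330632
[[ 0.1209  0.9927 -0.    ]
 [ 0.9927 -0.1209  0.    ]
 [ 0.     -0.     -1.    ]]
hook pred [0.567  0.1401 0.0831]
(np.float64(321.59575749562197), np.float64(173.70184473138272)) (np.float64(319.81057829819014), np.float64(181.52926597634212)) (np.float64(179.93538817475397), np.float64(185.69226514664683)) (np.float64(181.92392838421785), np.float64(187.64482387382128))
```

View pics/s8c.png

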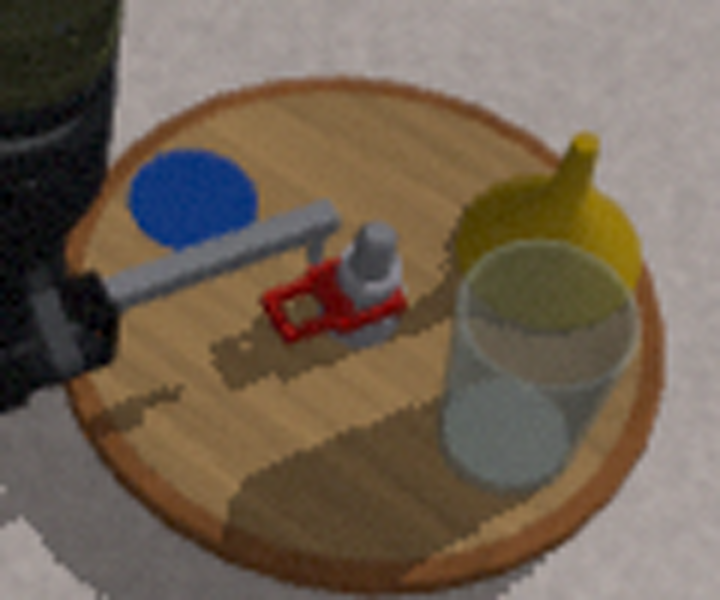

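View pics/t8c.png

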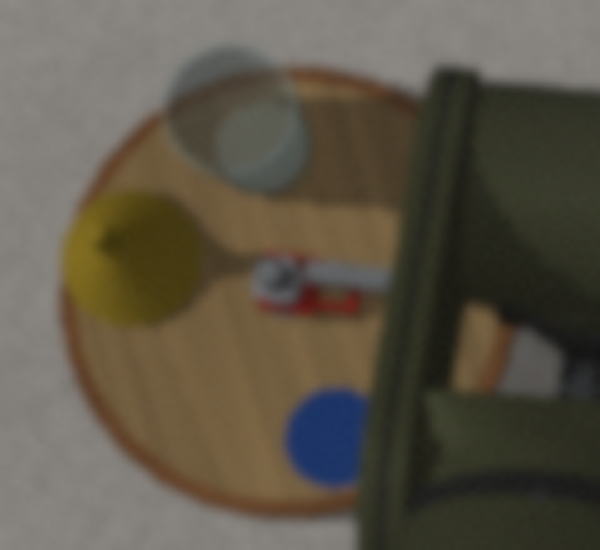

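View pics/w8.png

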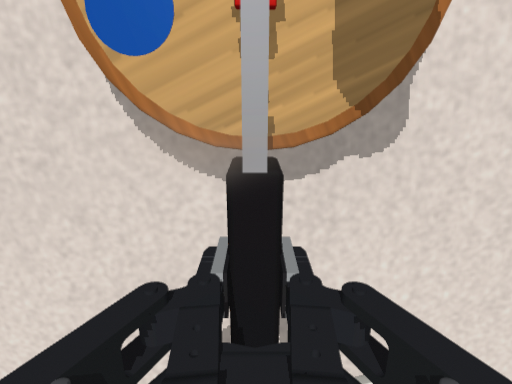

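Scene view: the hook tip at (322.8,173.7) and the eye hole at (320.5,181.2) match the predictions to about a pixel. Lowering the hook now.

play_rows:
  xyz:
    - [0,0,0.5]
    - [0,0,1.1]
    - [0,0,1.8]
    - [0,0,2.4]
    - [0,0,2.9]
    - [0,0,3.3]
    - [0,0,3.7]
    - [0,0,4]
    - [0,0,4.1]
    - [0,0,4.1]
  turn: [0,0,0,0,0,0,0,0,0,0]
  fingers: [-1,-1,-1,-1,-1,-1,-1,-1,-1,-1]

```text
time_s: 13.25
tcp_pos: [0.5493, 0.0042, 0.049]
tcp_rot: [0.749, 0.663, -0.0, -0.0]
contact_force: [0.3, -0.7, 0.2]
grip_width: 0.0219
```

Run:
```python
from h import *
im,s=snap("scene","s9");print(s['tcp_pos'],s['contact_force'],s['grip_width'])
a=cv2.resize(im[130:230,270:390],None,fx=6,fy=6,interpolation=2);cv2.imwrite("pics/s9c.png",a)
```

```text
[0.5493 0.0042 0.049 ] [ 0.2536 -0.6725  0.1961] 0.021947474672997486
```

View pics/s9c.png

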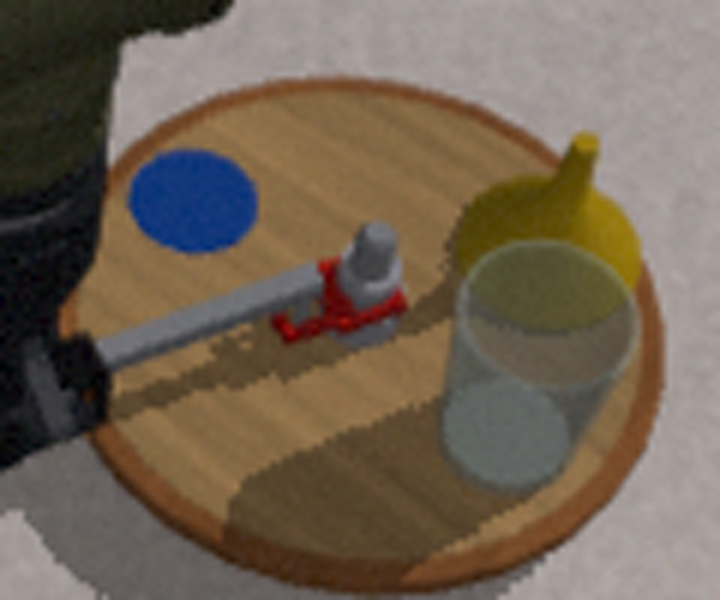

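The hook is in the eye with no contact force. I'll pull slowly.

play_rows:
  xyz:
    - [-0.2,0,0]
    - [-0.4,0,0]
    - [-0.6,0,0]
    - [-0.8,0,0]
    - [-1,0,0]
    - [-1.2,0,0]
    - [-1.4,0,0]
    - [-1.6,0,0]
    - [-1.8,0,0]
    - [-2,0,0]
  turn: [0,0,0,0,0,0,0,0,0,0]
  fingers: [-1,-1,-1,-1,-1,-1,-1,-1,-1,-1]

```text
time_s: 14.13
tcp_pos: [0.547, -0.0158, 0.0494]
tcp_rot: [0.748, 0.663, -0.0, 0.0]
contact_force: [0.7, -0.2, -0.8]
grip_width: 0.0225
```

Run:
```python
from h import *
im,s=snap("scene","s10");print(s['tcp_pos'],s['contact_force'],s['grip_width'])
a=cv2.resize(im[130:230,270:390],None,fx=6,fy=6,interpolation=2);cv2.imwrite("pics/s10c.png",a)
```

```text
[ 0.547  -0.0158  0.0494] [ 0.7    -0.2115 -0.7644] 0.022502342449309196
```

View pics/s10c.png

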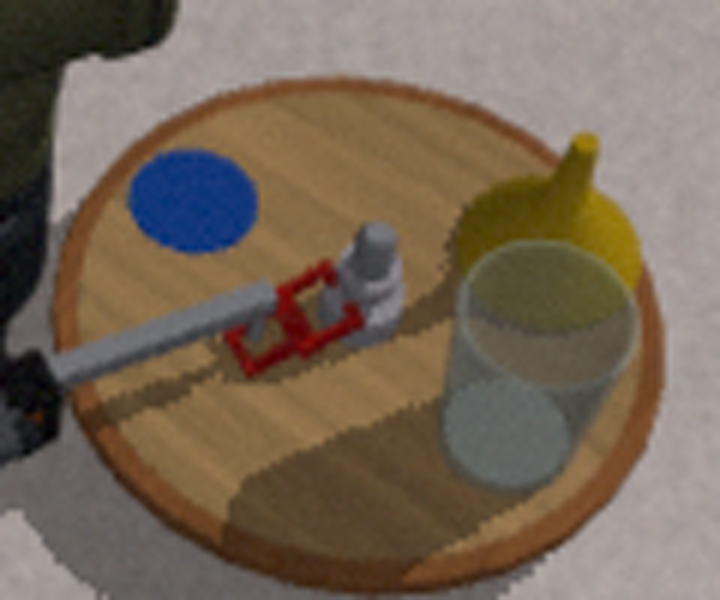

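The clip has snapped past the shaft and hangs on the hook. I'll pull it off the boss.

play_rows:
  xyz:
    - [-0.2,0,0]
    - [-0.4,0,0]
    - [-0.6,0,0]
    - [-0.8,0,0]
    - [-1,0,0]
    - [-1.2,0,0]
    - [-1.4,0,0]
    - [-1.6,0,0]
    - [-1.7,0,0]
    - [-1.7,0,0]
  turn: [0,0,0,0,0,0,0,0,0,0]
  fingers: [-1,-1,-1,-1,-1,-1,-1,-1,-1,-1]

```text
time_s: 15.02
tcp_pos: [0.545, -0.0328, 0.0493]
tcp_rot: [0.749, 0.663, -0.0, 0.0]
contact_force: [-0.6, -0.2, -1.3]
grip_width: 0.0228
```

Run:
```python
from h import *
im,s=snap("scene","s11");print(s['tcp_pos'],s['contact_force'],s['grip_width'])
a=cv2.resize(im[130:230,270:390],None,fx=6,fy=6,interpolation=2);cv2.imwrite("pics/s11c.png",a)
```

```text
[ 0.545  -0.0328  0.0493] [-0.6109 -0.2154 -1.3448] 0.02282023157852919
```

View pics/s11c.png

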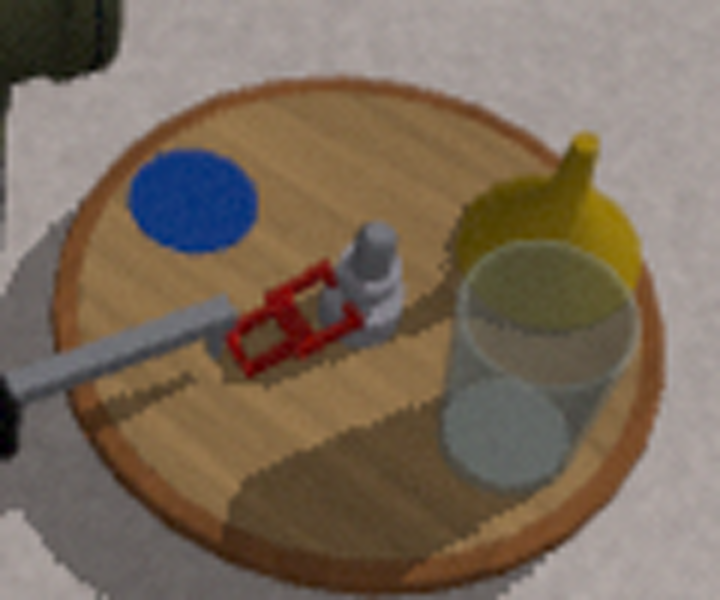

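The hook slipped over the eye: the clip hangs on the boss with its eye tilted down at about (314,187). I'll measure it and re-hook deeper.

Run:
```python
from h import *
s=monitor.read_state();M=R.from_quat(s['tcp_rot']).as_matrix()
im=cv2.imread("pics/s11.png");crop(im,300,165,340,200,18,"s11d")
w,_=snap("wrist","w11");crop(w,200,0,310,90,7,"w11c")
for z in (.036,.042,.048):print(z,onz("scene",314.2,186.6,z))
a=np.array([.5704,.1665]);d=np.array([-.122,-.9925])
for t in (40,44,48,52):print(t,a+d*t/1000)
print("hook",s['tcp_pos']+M@[.137,.001,.0072])
```

```text
0.036 [0.5646 0.1282 0.036 ]
0.042 [0.5675 0.1254 0.042 ]
0.048 [0.5704 0.1226 0.048 ]
40 [0.5655 0.1268]
44 [0.565  0.1228]
48 [0.5645 0.1189]
52 [0.5641 0.1149]
hook [0.5625 0.1032 0.0421]
```

View pics/s11d.png

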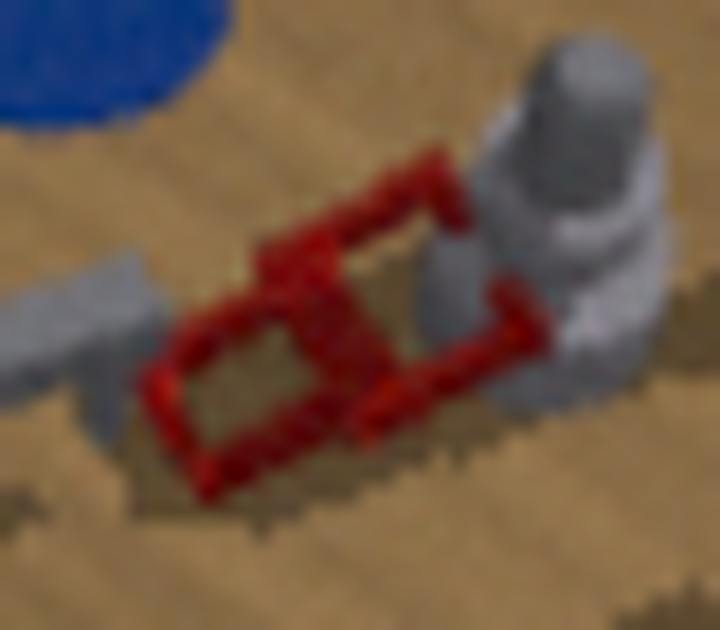

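View pics/w11c.png

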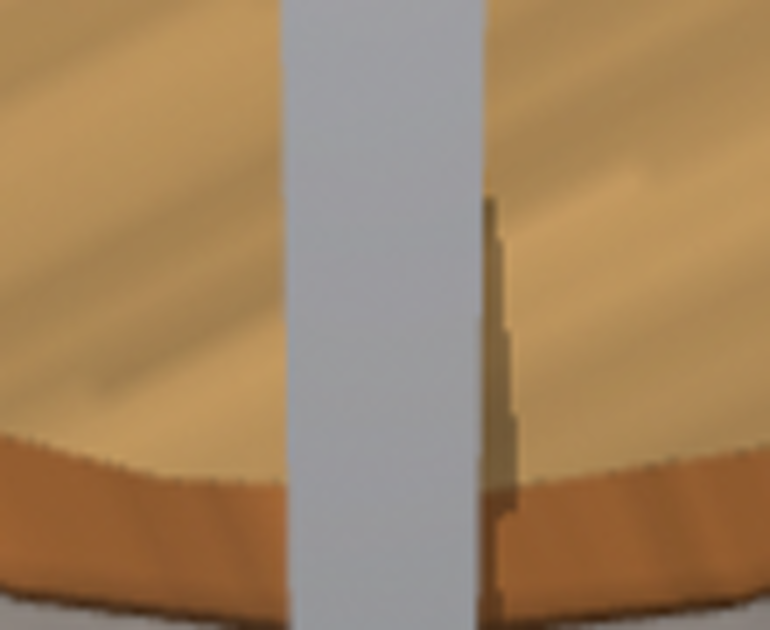

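Run:
```python
from h import *
a=np.array([.5704,.1665,0]);d=np.array([-.122,-.9925,0]);n=np.array([.9925,-.122,0])
def pl(u,v):
    o,r=ray("scene",300+(u+.5)/18-.5,165+(v+.5)/18-.5);x=o+r*(n@(a-o))/(n@r);return d@(x-a),x[2]
for nm,p in dict(tips=(477,240),end_top=(176,437),cross_inner=(332,290),holec=(258,385),bossbase=(560,400),collar=(575,190)).items():print(nm,pl(*p))
```

```text
tips (np.float64(0.011614886252198578), np.float64(0.0579986425880713))
end_top (np.float64(0.05206058431557186), np.float64(0.036211069490826975))
cross_inner (np.float64(0.03256300916248058), np.float64(0.05881239971879748))
holec (np.float64(0.040917069433582316), np.float64(0.04175942728721982))
bossbase (np.float64(-0.008513282011162795), np.float64(0.00840424908632098))
collar (np.float64(-0.001984091944161362), np.float64(0.06149660800522161))
```

The clip leans with its jaws on the boss and the eye end on the tray, so the eye is about 42–43 mm from the axis. I'll lift the hook, go forward 2.1 cm, and check.

play_rows:
  xyz:
    - [0,0,-0.8]
    - [0,0,-1.8]
    - [0,0,-2.3]
    - [0.5,0,-2.3]
    - [1.2,0,-2.3]
    - [1.8,0,-2.3]
    - [2.1,0,-2.3]
    - [2.1,0,-2]
    - [2.1,0,-1.5]
    - [2.1,0,-1.5]
  turn: [0,0,0,0,0,0,0,0,0,0]
  fingers: [-1,-1,-1,-1,-1,-1,-1,-1,-1,-1]

```text
time_s: 15.95
tcp_pos: [0.5464, -0.0115, 0.0627]
tcp_rot: [0.749, 0.663, -0.001, -0.001]
contact_force: [-0.5, 0.9, -1.0]
grip_width: 0.0228
```

Run:
```python
from h import *
im,s=snap("scene","s12");print(s['tcp_pos'],s['contact_force'])
crop(im,300,165,340,200,18,"s12d");M=R.from_quat(s['tcp_rot']).as_matrix()
h=s['tcp_pos']+M@[.137,.001,.0072];u=np.array(proj("scene",h));print(h,u,(u-[300,165])*18)
```

```text
[ 0.5464 -0.0115  0.0627] [-0.4931  0.9462 -0.9789]
[0.5639 0.1244 0.0554] [313.6417 182.4606] [245.5507 314.2907]
```

View pics/s12d.png

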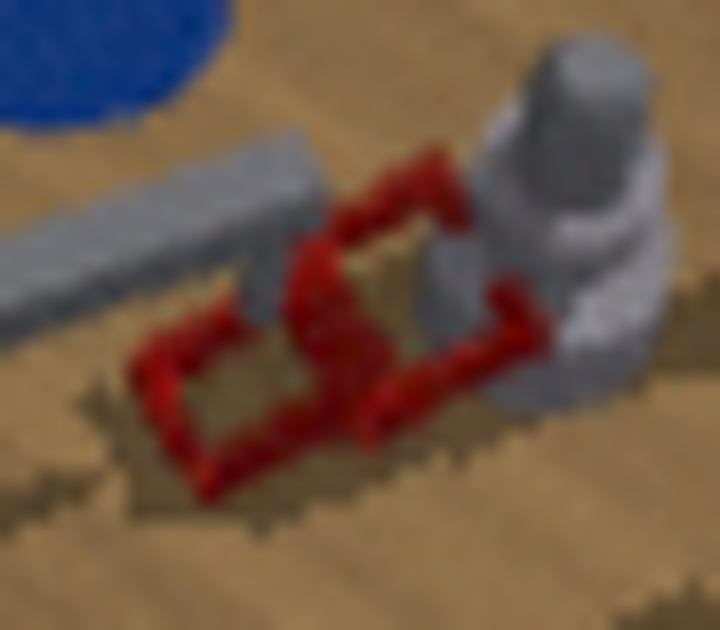

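play_rows:
  xyz:
    - [0,0,0.3]
    - [0,0,0.6]
    - [0,0,0.9]
    - [0,0,1.2]
    - [0,0,1.5]
    - [0,0,1.7]
    - [0,0,1.9]
    - [0,0,2]
    - [0,0,2]
    - [0,0,2]
  turn: [0,0,0,0,0,0,0,0,0,0]
  fingers: [-1,-1,-1,-1,-1,-1,-1,-1,-1,-1]

```text
time_s: 16.83
tcp_pos: [0.5475, -0.0117, 0.0443]
tcp_rot: [0.749, 0.663, 0.0, -0.0]
contact_force: [0.1, 0.6, -0.7]
grip_width: 0.0227
```

Run:
```python
from h import *
im,s=snap("scene","s13");print(s['tcp_pos'],s['contact_force'])
crop(im,295,160,345,200,15,"s13d")
```

```text
[ 0.5475 -0.0117  0.0443] [ 0.1424  0.6114 -0.7031]
```

View pics/s13d.png

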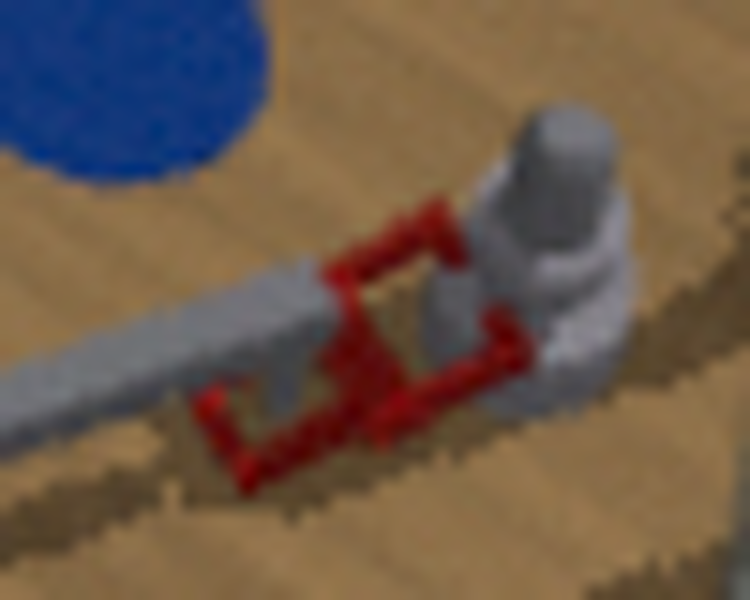

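play_rows:
  xyz:
    - [0,0,0.1]
    - [-0.2,0,0.1]
    - [-0.4,0,0.1]
    - [-0.6,0,0.1]
    - [-0.8,0,0.1]
    - [-1,0,0.1]
    - [-1.2,0,0.1]
    - [-1.4,0,0.1]
    - [-1.6,0,0.1]
    - [-1.8,0,0.1]
  turn: [0,0,0,0,0,0,0,0,0,0]
  fingers: [-1,-1,-1,-1,-1,-1,-1,-1,-1,-1]

```text
time_s: 17.72
tcp_pos: [0.5453, -0.0298, 0.0433]
tcp_rot: [0.749, 0.663, 0.0, -0.0]
contact_force: [0.2, -1.0, -0.3]
grip_width: 0.0227
```

Run:
```python
from h import *
im,s=snap("scene","s14");print(s['tcp_pos'],s['contact_force'])
crop(im,290,160,340,200,15,"s14d")
h=cv2.cvtColor(im,cv2.COLOR_BGR2HSV);m=cv2.inRange(h,(110,120,60),(130,255,255));ys,xs=np.nonzero(m);print(xs.mean(),ys.mean())
```

```text
[ 0.5453 -0.0298  0.0433] [ 0.1758 -1.001  -0.3396]
302.25531914893617 162.4787234042553
```

View pics/s14d.png

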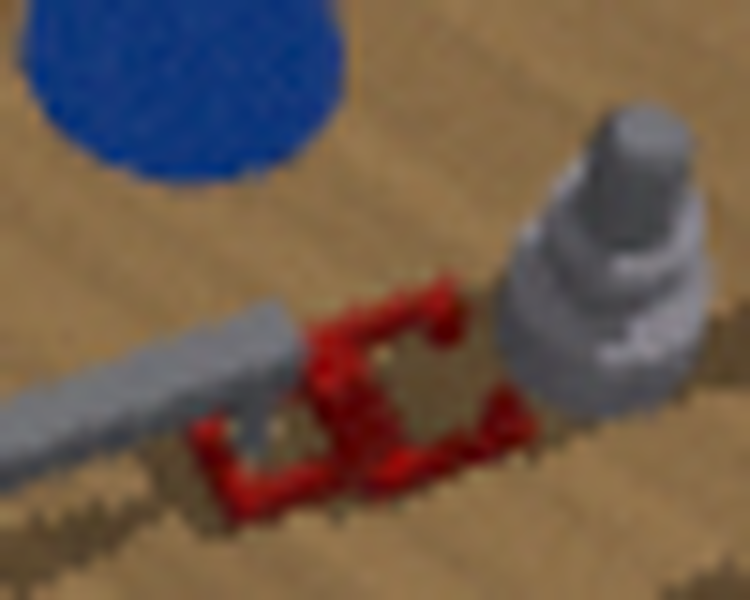

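The clip is flat on the tray and off the boss, and the spot hasn't moved. I'll lift the hook straight out and carry the pick back.

play_rows:
  xyz:
    - [0,0,-0.5]
    - [0,0,-1.5]
    - [0,0,-3.5]
    - [-0.5,-0.5,-6]
    - [-2,-2,-8]
    - [-4.5,-4.1,-8]
    - [-7,-6.4,-8]
    - [-9,-8.2,-8]
    - [-10.2,-9.3,-6]
    - [-10.5,-9.6,-3.5]
  turn: [0,0,0,0,0,0,0,0,0,0]
  fingers: [-1,-1,-1,-1,-1,-1,-1,-1,-1,-1]

```text
time_s: 18.6
tcp_pos: [0.4383, -0.1244, 0.0815]
tcp_rot: [0.749, 0.662, 0.001, 0.004]
contact_force: [-0.5, -0.0, -1.3]
grip_width: 0.0227
```

play_rows:
  xyz:
    - [0,0,1]
    - [0,0,2.5]
    - [0,0,4]
    - [0,0,5.2]
    - [0,0,6]
    - [0,0,6.4]
    - [0,0,6.7]
    - [0,0,6.8]
    - [0,0,6.8]
    - [0,0,6.8]
  turn: [0,0,0,0,0,0,0,0,0,0]
  fingers: [-1,-1,-1,-1,-1,-1,-1,-1,-1,-1]

```text
time_s: 19.43
tcp_pos: [0.438, -0.1224, 0.011]
tcp_rot: [0.749, 0.663, 0.0, 0.001]
contact_force: [-0.1, -0.9, 0.4]
grip_width: 0.0229
```

Run:
```python
from h import *
im,s=snap("scene","s15");print(s['tcp_pos'],s['contact_force'])
crop(im,120,90,330,240,3.8,"s15d")
```

```text
[ 0.438  -0.1224  0.011 ] [-0.0617 -0.9383  0.3588]
```

View pics/s15d.png

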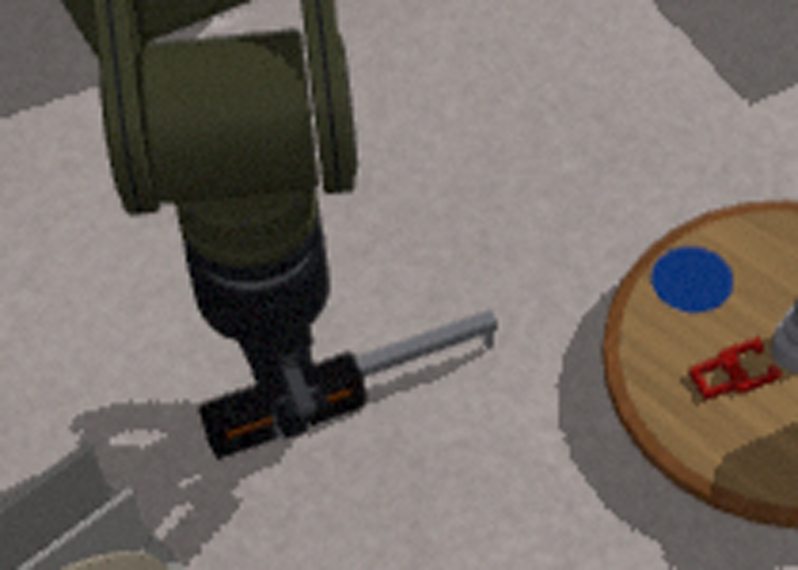

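play_rows:
  xyz:
    - [0,0,0.1]
    - [0,0,0.2]
    - [0,0,0.3]
    - [0,0,0.3]
    - [0,0,0.3]
    - [0,0,0.3]
    - [0,0,0.3]
    - [0,0,0.3]
    - [0,0,0.3]
    - [0,0,0.3]
  turn: [0,0,0,0,0,0,0,0,0,0]
  fingers: [-1,-1,-1,-1,-1,-1,-1,-1,-1,-1]

```text
time_s: 20.32
tcp_pos: [0.4379, -0.1224, 0.0092]
tcp_rot: [0.749, 0.663, -0.0, -0.0]
contact_force: [-5.6, 2.4, 11.3]
grip_width: 0.0225
```

The tool shows 11 N upward, so the pick is on the table. I'll release it and rise clear.

play_rows:
  xyz:
    - [0,0,0]
    - [0,0,0]
    - [0,0,0]
    - [0,0,0]
    - [0,0,0]
    - [0,0,0]
    - [0,0,0]
    - [0,0,0]
    - [0,0,-1]
    - [0,0,-3]
  turn: [0,0,0,0,0,0,0,0,0,0]
  fingers: [1,1,1,1,1,1,1,1,1,1]

```text
time_s: 21.15
tcp_pos: [0.4351, -0.1213, 0.0356]
tcp_rot: [0.749, 0.663, -0.001, -0.003]
contact_force: [0.6, 0.6, 0.8]
grip_width: 0.0854
```

play_rows:
  xyz:
    - [0,0,-3]
    - [0,0,-7]
    - [1,0.4,-11]
    - [4,1.7,-14.5]
    - [7.5,3.2,-17.5]
    - [11,4.7,-18.5]
    - [14.5,6.2,-18.5]
    - [18,7.7,-18.5]
    - [21,9,-18.5]
    - [23,9.8,-18.5]
  turn: [0,0,0,0,0,0,0,0,0,0]
  fingers: [1,1,1,1,0.3,0.3,0.3,0.3,0.3,0.3]

```text
time_s: 21.98
tcp_pos: [0.5636, 0.0973, 0.2235]
tcp_rot: [0.748, 0.664, 0.001, 0.0]
contact_force: [0.3, -0.5, 0.3]
grip_width: 0.0554
```

play_rows:
  xyz:
    - [0,0,0]
    - [0,0,0]
    - [0,0,0]
    - [0,0,0]
    - [0,0,0]
    - [0,0,0]
    - [0,0,0]
    - [0,0,0]
    - [0,0,0]
    - [0,0,0]
  turn: [0,0,0,0,0,0,0,0,0,0]
  fingers: [0.3,0.3,0.3,0.3,0.3,0.3,0.3,0.3,0.3,0.3]

```text
time_s: 22.82
tcp_pos: [0.5624, 0.0941, 0.2224]
tcp_rot: [0.749, 0.663, 0.0, -0.0]
contact_force: [0.5, 0.2, 0.5]
grip_width: 0.0553
```

Run:
```python
from h import *
w,s=snap("wrist","w16");im,_=snap("scene","s16");print(s['tcp_pos'],s['contact_force'],s['grip_width'])
M=R.from_quat(s['tcp_rot']).as_matrix();print(M)
h=cv2.cvtColor(w,cv2.COLOR_BGR2HSV);m=cv2.inRange(h,(110,120,60),(130,255,255));ys,xs=np.nonzero(m);print(xs.mean(),ys.mean(),onz("wrist",xs.mean(),ys.mean(),.032,s))
m=cv2.inRange(h,(0,170,60),(6,255,255))|cv2.inRange(h,(172,170,60),(180,255,255))
ys,xs=np.nonzero(m);print(xs.min(),xs.max(),ys.min(),ys.max())
x0,y0=xs.min()-15,ys.min()-15
print(x0,y0);crop(w,x0,y0,xs.max()+15,ys.max()+15,7,"w16c")
```

```text
[0.5624 0.0941 0.2224] [0.4521 0.2387 0.5029] 0.05531737499375166
[[ 0.1212  0.9926  0.    ]
 [ 0.9926 -0.1212  0.    ]
 [ 0.      0.     -1.    ]]
184.99550224887557 132.476011994003 [0.4932 0.1473 0.032 ]
240 266 123 168
225 108
```

View pics/w16.png

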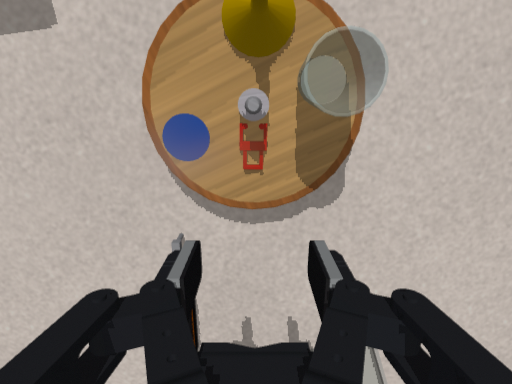

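View pics/s16.png

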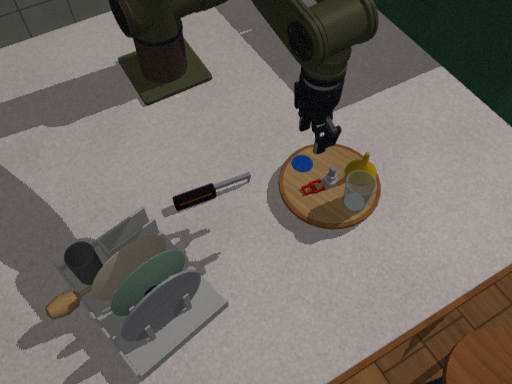

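View pics/w16c.png

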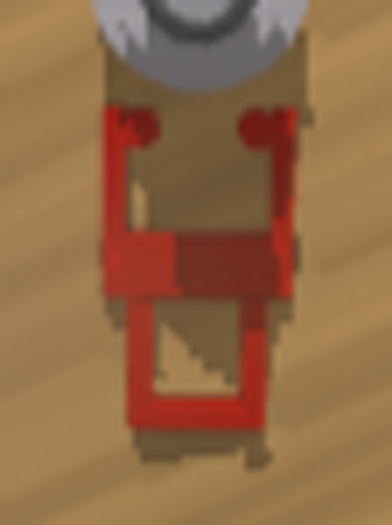

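Run:
```python
from h import *
s=monitor.read_state();M=R.from_quat(s['tcp_rot']).as_matrix()
f=lambda a,b,z:M.T@(onz("wrist",225+(a+.5)/7-.5,108+(b+.5)/7-.5,z,s)-s['tcp_pos'])
z=.039
tl,tr,el,er,sl,sr=[f(*p,z) for p in((103,106),(297,108),(127,430),(265,430),(103,298),(293,298))]
tip=(tl+tr)/2;end=(el+er)/2;sh=(sl+sr)/2
d=end-tip;print(tip,end,sh,np.linalg.norm(d),np.degrees(np.arctan2(d[1],-d[0])), np.linalg.norm(tr-tl))
d/=np.linalg.norm(d);print("mid tool",tip+d*.025)
sp=M.T@(onz("wrist",185,132.5,.032,s)-s['tcp_pos']);print("spot tool",sp)
w=cv2.imread("pics/w16.png");h=cv2.cvtColor(w,cv2.COLOR_BGR2HSV);m=cv2.inRange(h,(105,100,40),(130,255,255));c=max(cv2.findContours(m,0,1)[0],key=cv2.contourArea);e=cv2.fitEllipse(c);print(e,M.T@(onz("wrist",*e[0],.032,s)-s['tcp_pos']),onz("wrist",*e[0],.032,s))
print(s['tcp_pos'])
```

```text
[ 0.0551 -0.0005  0.1833] [ 0.0051 -0.0012  0.1833] [ 0.0261 -0.0009  0.1833] 0.04997827396392568 -0.841275107993765 0.029409637203224794
mid tool [ 0.0301 -0.0009  0.1833]
spot tool [ 0.0444 -0.0751  0.1903]
((185.4862060546875, 136.62124633789062), (43.94422912597656, 46.92094421386719), 136.41246032714844) [ 0.0399 -0.0749  0.1903] [0.4929 0.1429 0.032 ]
[0.5624 0.0942 0.2223]
```

play_rows:
  xyz:
    - [0.8,0,1.5]
    - [2,-0.1,4.5]
    - [3,-0.1,8]
    - [3.1,-0.1,11]
    - [3.1,-0.1,13.5]
    - [3.1,-0.1,15.5]
    - [3.1,-0.1,17]
    - [3.1,-0.1,18]
    - [3.1,-0.1,18.4]
    - [3.1,-0.1,18.4]
  turn: [0,0,0,0,0,0,0,0,0,0]
  fingers: [0.3,0.3,0.3,0.3,0.3,0.3,0.3,0.3,0.3,0.3]

```text
time_s: 23.75
tcp_pos: [0.5647, 0.1251, 0.0375]
tcp_rot: [0.749, 0.663, -0.001, -0.0]
contact_force: [-0.2, -0.4, -0.0]
grip_width: 0.0556
```

Run:
```python
from h import *
w,s=snap("wrist","w17");im,_=snap("scene","s17");print(s['tcp_pos'],s['contact_force'],s['grip_width'])
crop(im,280,120,380,200,8,"s17c")
```

```text
[0.5647 0.1251 0.0375] [-0.1845 -0.3606 -0.002 ] 0.05561539790970249
```

View pics/w17.png

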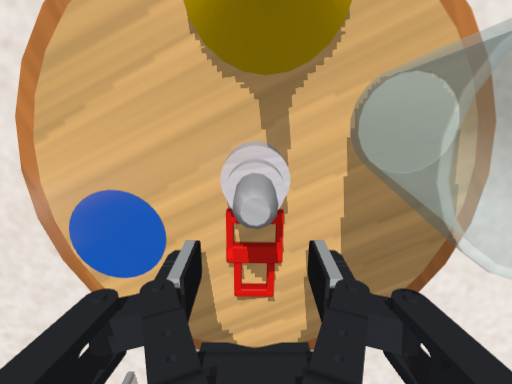

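View pics/s17c.png

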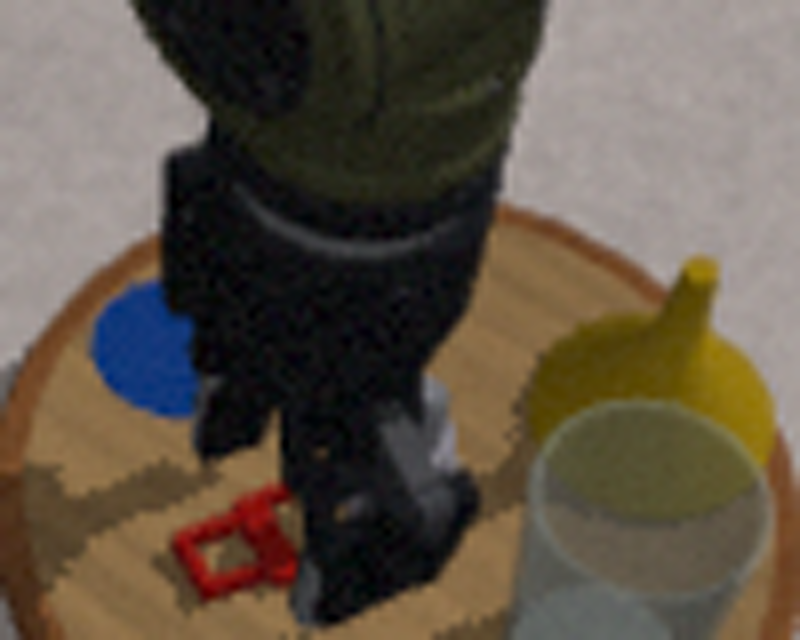

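The clip sits centred between the fingers at (255,254), which is where the TCP projects. I'll lower 3 mm and close.

play_rows:
  xyz:
    - [0,0,0.1]
    - [0,0,0.3]
    - [0,0,0.3]
    - [0,0,0.3]
    - [0,0,0.3]
    - [0,0,0.3]
    - [0,0,0.3]
    - [0,0,0.3]
    - [0,0,0.3]
    - [0,0,0.3]
  turn: [0,0,0,0,0,0,0,0,0,0]
  fingers: [0.3,0.3,0.3,-1,-1,-1,-1,-1,-1,-1]
  newtons: 40

```text
time_s: 24.68
tcp_pos: [0.5657, 0.1252, 0.0359]
tcp_rot: [0.749, 0.663, 0.0, 0.0]
contact_force: [-0.6, -0.0, 3.8]
grip_width: 0.0278
```

Run:
```python
from h import *
w,s=snap("wrist","w18");im,_=snap("scene","s18");print(s['tcp_pos'],s['contact_force'],s['grip_width'])
```

```text
[0.5657 0.1252 0.0359] [-0.5643 -0.0214  3.7861] 0.027808176911744528
```

View pics/w18.png

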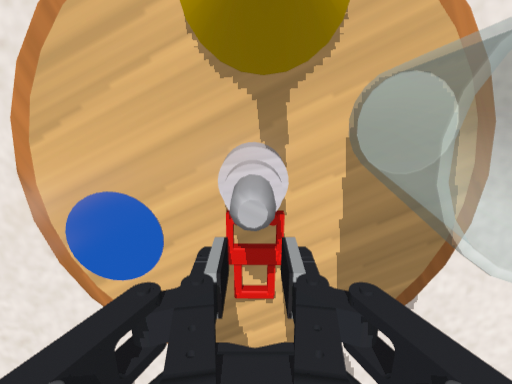

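Run:
```python
from h import *
s=monitor.read_state();M=R.from_quat(s['tcp_rot']).as_matrix()
w=cv2.imread("pics/w18.png");h=cv2.cvtColor(w,cv2.COLOR_BGR2HSV);m=cv2.inRange(h,(105,100,40),(130,255,255));c=max(cv2.findContours(m,0,1)[0],key=cv2.contourArea);e=cv2.fitEllipse(c)
P=lambda u,v,z:M.T@(onz("wrist",u,v,z,s)-s['tcp_pos'])
print("spot",P(*e[0],.032),onz("wrist",*e[0],.032,s))
print("tip",P(255.5,212,.039),"end",P(255,299.5,.039))
```

```text
spot [ 0.0088 -0.0742  0.0038] [0.4931 0.1429 0.032 ]
tip [ 0.0248  0.0014 -0.0032] end [-0.0263  0.0011 -0.0032]
```

play_rows:
  xyz:
    - [0,0,-0.8]
    - [0,0,-2]
    - [0,-0.8,-2.5]
    - [0.3,-2.3,-2.5]
    - [0.6,-4,-2.5]
    - [0.8,-5.6,-2.5]
    - [1,-6.8,-2.5]
    - [1,-7.5,-2.5]
    - [1,-7.5,-2.5]
    - [1,-7.5,-2.5]
  turn: [0,0,0,0,0,0,0,0,0,0]
  fingers: [-1,-1,-1,-1,-1,-1,-1,-1,-1,-1]

```text
time_s: 25.62
tcp_pos: [0.4921, 0.1442, 0.0607]
tcp_rot: [0.749, 0.663, 0.0, 0.0]
contact_force: [-0.4, -0.6, -0.0]
grip_width: 0.0279
```

play_rows:
  xyz:
    - [0,0,0.3]
    - [0,0,0.7]
    - [0,0,1.1]
    - [0,0,1.5]
    - [0,0,1.8]
    - [0,0,2.1]
    - [0,0,2.3]
    - [0,0,2.4]
    - [0,0,2.4]
    - [0,0,2.4]
  turn: [0,0,0,0,0,0,0,0,0,0]
  fingers: [-1,-1,-1,-1,-1,-1,-1,-1,-1,-1]

```text
time_s: 26.45
tcp_pos: [0.4921, 0.1442, 0.0364]
tcp_rot: [0.749, 0.663, 0.0, 0.0]
contact_force: [-0.3, -0.2, -0.9]
grip_width: 0.0283
```

Run:
```python
from h import *
w,s=snap("wrist","w19");im,_=snap("scene","s19");print(s['tcp_pos'],s['contact_force'],s['grip_width'])
crop(im,280,120,380,200,8,"s19c")
```

```text
[0.4921 0.1442 0.0364] [-0.2516 -0.2272 -0.916 ] 0.02827565358625851
```

View pics/w19.png

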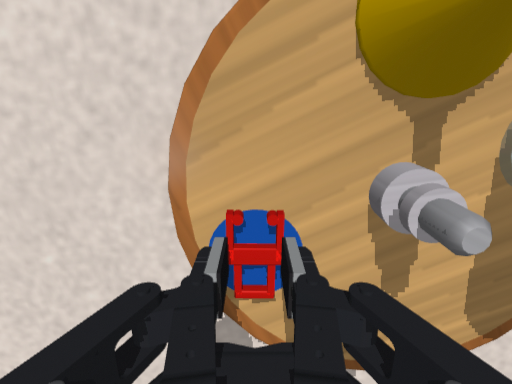

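View pics/s19c.png

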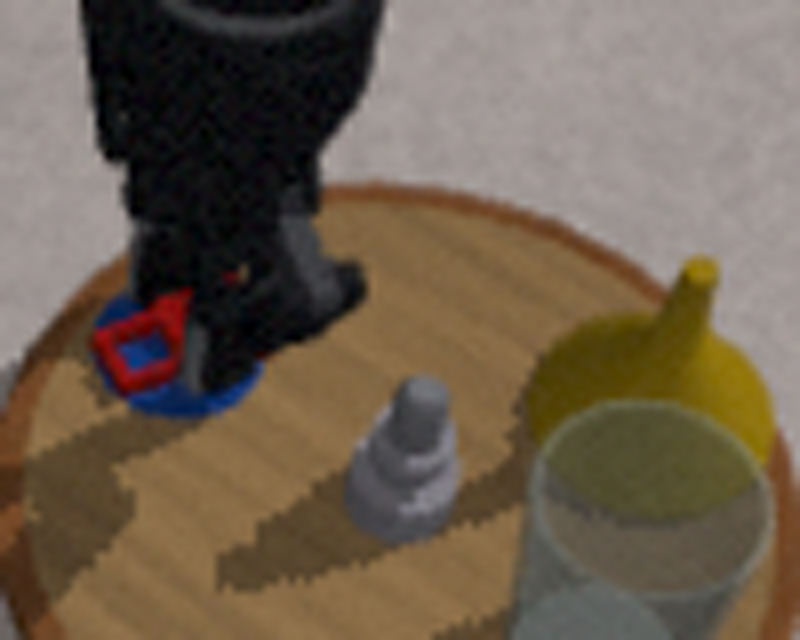

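The clip at (255,254) is centred on the spot, about (255,251). I'll set it down and open.

play_rows:
  xyz:
    - [0,0,0.1]
    - [0,0,0.1]
    - [0,0,0.1]
    - [0,0,0.1]
    - [0,0,0.1]
    - [0,0,0.1]
    - [0,0,0.1]
    - [0,0,0.1]
    - [0,0,-0.5]
    - [0,0,-2]
  turn: [0,0,0,0,0,0,0,0,0,0]
  fingers: [-1,-1,-1,0.3,0.3,0.3,0.3,0.3,0.3,0.3]

```text
time_s: 27.38
tcp_pos: [0.49, 0.1438, 0.0546]
tcp_rot: [0.749, 0.663, -0.002, -0.001]
contact_force: [0.6, -0.6, -0.3]
grip_width: 0.0555
```

play_rows:
  xyz:
    - [0,0,-3]
    - [-0.5,0,-6]
    - [-1,0,-9]
    - [-2,0,-12]
    - [-2.5,0,-15]
    - [-3,0,-17]
    - [-3,0,-18]
    - [-3,0,-18]
    - [-3,0,-18]
    - [-3,0,-18]
  turn: [0,0,0,0,0,0,0,0,0,0]
  fingers: [0.3,0.3,0.3,0.3,0.3,0.3,0.3,0.3,0.3,0.3]

```text
time_s: 28.22
tcp_pos: [0.4873, 0.1145, 0.2342]
tcp_rot: [0.749, 0.663, -0.001, -0.001]
contact_force: [-1.3, -0.1, -1.0]
grip_width: 0.0556
```

Run:
```python
from h import *
w,s=snap("wrist","w20");im,_=snap("scene","s20");print(s['time_s'],s['tcp_pos'],s['contact_force'],s['grip_width'])
h=cv2.cvtColor(w,cv2.COLOR_BGR2HSV)
m=cv2.inRange(h,(105,100,40),(130,255,255));r=cv2.inRange(h,(0,170,60),(6,255,255))|cv2.inRange(h,(172,170,60),(180,255,255))
big=lambda m:max(cv2.findContours(m,0,1)[0],key=cv2.contourArea)
hull=cv2.convexHull(np.vstack([big(m),]));e=cv2.fitEllipse(hull)
rr=cv2.minAreaRect(big(r));print(e,rr);print(onz("wrist",*e[0],.032,s),onz("wrist",*rr[0],.039,s))
```

```text
28.2167 [0.4873 0.1145 0.2342] [-1.2552 -0.0897 -0.9577] 0.05556405722610528
((271.3650817871094, 146.93003845214844), (12.626323699951172, 35.72524642944336), 6.110933303833008) ((256.5, 145.5), (43.0, 25.0), 90.0)
[0.51   0.1386 0.032 ] [0.4934 0.1433 0.039 ]
```

View pics/w20.png

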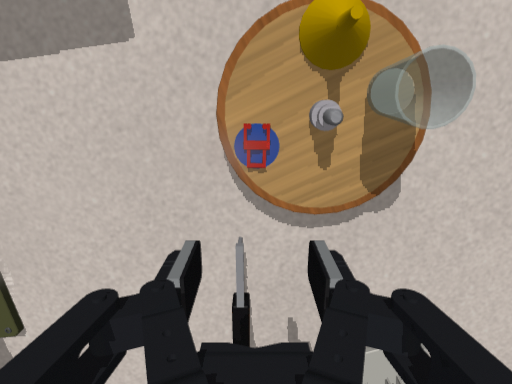

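View pics/s20.png

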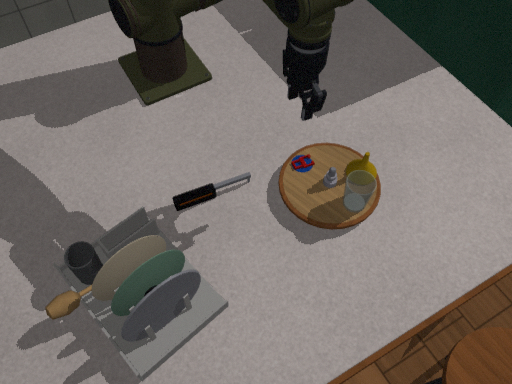

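The clip measures (0.493, 0.143), on the spot's centre as measured before (0.493, 0.143). The pick stands on the table and the arm is clear, so I'll hand in.

```bash
python3 -c "
from plant import close_job
print(close_job())"
```

```text
the job is handed in; nothing more can be done
None
```

The job is done and handed in at about 28 s of the 72 s limit. It reported no verdict, so the results below are from my own camera checks.

**What I did:**
- I drew the pick out of the rack by its neck and stood it on the table.
- I took it again by the handle and pulled the clip out of the groove with the hook.
- I stood the pick back on the table, then laid the clip on the blue spot with the fingers.

**One thing went wrong on the way:** on the first pull the clip tipped at the edge of the boss and the hook slipped over its eye. I re-hooked it lower and pulled again, and it came off flat onto the tray. The fingers never went near the clip while it was on the spindle.

**Last checks:**
- **Clip:** it looked flat on the tray, with its middle at about (0.493, 0.143). That is within about 1 mm of the spot's centre as measured just before I placed it.
- **Spot after placing:** my fit to the blue spot in the last picture failed, because the clip covers most of it. By eye the spot had not moved, and measured before placing it was within about 3 mm of the start.
- **Pick:** it stands on its handle, let go.
- **Everything else:** the tumbler, funnel and plates looked undisturbed, judged by eye only. The arm was clear of everything.

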